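# Clear the tape dispenser and empty the mug of bolts into the drawer

### The job

The three bolts in the mug belong in the small steel drawer unit, but the tape dispenser is standing in the drawer's way. First set the dispenser upright on the bench to one side, clear of the drawer's path; then pull the drawer wide open, tip the bolts out of the mug into it, stand the empty mug upright on the bench, also to one side of the drawer's path, and push the drawer fully shut. Leave the other things on the bench where they are.

Things in the scene. Friction and masses are not known exactly. Their poses are not given: they have to be found in the camera images.
- drawer_unit: grey sheet-steel unit with one drawer, fixed to the bench, 220 wide (y) x 180 deep (x) x 95 high mm. Origin under its middle on the bench; its front plane is at x = -90 in its own frame and faces -x, towards the robot. The drawer comes out along the unit's -x; the drawer's path is the strip in front of the unit, as wide as the unit (|y| < 110).
- drawer (a joint): opening of the drawer in m: 0 shut, 0.13 fully open. Stiff by about 2 N.
- drawer_handle (a point): middle of the drawer's steel bow handle: a bar 10 mm thick and 90 mm long, along the unit's y, at height 68 mm (27 below the unit's top), 45 mm out from the drawer's front (40 mm clear gap behind it). Moves with the drawer.
- drawer_floor (a point): middle of the drawer's inner floor, 20 mm above the bench; axes as the unit's. Moves with the drawer. The inside is 150 deep (x) x 190 wide (y) mm; side and back walls end 65 mm above the bench, the front plate 87 mm. Fully open, the unit covers only the rearmost 30 mm of the inside.
- tape_dispenser: desk tape dispenser with a fat roll of brown tape, dark body 62 wide (x) x 172 long (y) x 99 high mm, about 0.7 kg. Origin under its middle, z up. Roll axle along x at y = -34, z = 56; roll top at z = 99. Two side plates, 58 mm over their outsides, run from y = -86 to 26, up to z = 70 near the axle; from y = 31 to 81 a solid block 58 wide, 44 high.
- dispenser_cutter_end (a point): middle of the dispenser's cutter end (y = +87 in its frame), 20 mm up
- dispenser_roll_end (a point): middle of the dispenser's roll end (y = -86 in its frame), 20 mm up
- mug: pale dotted mug in front of the robot on its right, 93 high, holding three bolts (another mug stands far off at the back left). Its round body narrows from 92 mm across at the rim to 68 at the foot and its middle is at y = +17.5 in the mug's frame; the handle points to the mug's -y. Inside 85 deep, walls about 6 thick. Origin on the underside, z up; about 0.25 kg.
- mug_center (a point): middle of the mug's underside (y = +17.5 in its frame)
- mug_handle (a point): middle of the upright outer part of the mug's handle, at y = -58, z = 50 in the mug's frame; there it is 12 thick across x and 10 along y, and upright from z = 38 to z = 66. Above and below, the handle's arms widen towards the mug (to 28 across x), so pinch the upright part only
- bolt0: M10 steel hexagon bolt, 52 long (its y, head at +y, head 17 across), standing in the mug; origin at mid-length
- bolt1: second bolt, the same
- bolt2: third bolt, the same
- drill_jig: aluminium drill jig 45 x 75 x 38 mm, bystander; origin under its middle
- beech_block: beech block 45 x 90 x 35 mm, bystander; origin under its middle
- toothed_pulley: toothed pulley, 54 across, 29 high, bystander
- bearing: ball bearing, 52 across, 15 high, bystander

How it is judged:
By the outcome, as a careful person would: the job done as asked, in the order asked, and still so for the second after the job is handed in, with the robot touching nothing.
It also fails if it takes over 72 s, if anything falls off the work surface, if the arm or the gripper's body presses on something with over 40 N, if the wrist force passes 120 N, or if a joint passes its speed limit or range.

### The arm

A 6-joint arm with a two-finger parallel gripper is mounted at the origin on a cart in front of the work surface, level with it; the furniture and walls round the work are solid. World frame = base frame: x ahead of the robot, y to its left, z up, the work surface at z = 0. Lengths are in mm, angles in rad, forces in N, time in s.
With the tool pointing down it reaches from about 400 to 825 mm from the base axis. Payload 7 kg.
Tool frame: the origin (TCP) lies on the centre line of the jaws, within the pads' length; the fingertips stand 19 mm ahead of it and the grasp point (between the pads) is the TCP (manip.finger_overhang is the distance from the TCP to the fingertips, in mm); z points along the fingers, y is the line along which they close (so a half turn about z gives the same grasp; the last joint's range is limited). The gripper opens to 88 mm and grips with 3 to 60 N. Pads are 19 mm wide; open, the fingers measure 130 mm over their backs; the gripper's body (78 mm by 193 mm) begins 47 mm behind the grasp point.
Start: joints at [-0.858, 0.359, 0.012, 0, -1.224, -0.288], TCP at [278.165, -614.995, 245.561] pointing down, gripper open.
Joint ranges: [-3.07, 3.07], [-1.43, 2.12], [-1.02, 1.25], [-3.03, 1.67], [-3.05, -0], [-3.03, 3.03]. Speed limits (rad/s): [2.39, 2.39, 3.01, 3.14, 3.14, 3.14].

### API

Orientations are given as a 3x3 rotation matrix whose columns are the frame's x, y, z axes.
In Python, from station import manip gives the robot as it stands.
- The arm moves only by the tool apply_moves, never from a script. Its argument "plan" is a list of rows, each a list of 7 numbers: the shift along the tool's x, y, z in units of 60 mm (1.0 is 60 mm), then the turn, a rotation vector about the tool's x, y, z in units of 6 degrees (1.0 is 6 degrees), then the opening, from 0 (shut) to 1 (fully open). In form: [[dx, dy, dz, rx, ry, rz, fingers], ...]. A call has 1 to 8 rows; each row shifts and turns the commanded pose from where the row before left it, along the tool's axes as they then stand; what a row does not reach is not made up. A row lasts 1/8 s, in which the tool goes at most 62.5 mm and 10.7 degrees, less where a joint would pass 70% of its speed; a pose out of reach is approached as far as the arm can. A call is refused whole if a number of a shift passes 1 or a number of a turn 1, either way. A call with a gripper value outside its range is refused whole. The fingers move at their own pace and stop on an object; "grip_force" is the grip in N (left out, the last holds). Time passes only in rows, so rows that do not move let the fingers close. It gives the time, the measured TCP pose, the force, the opening and the grip force at its end, in the units of the state.
- manip.observe(): the state, without advancing time (a new reading comes with each control period).
- manip.snapshot(name): name is "scene" or "top"; returns a dict with "frame" (400x640x3 uint8, red, green, blue), "range_z" (400x640 float32, mm along the optical axis (not along the pixel's ray), 0 where there is no reading), "intrinsics" (3x3 intrinsics, pixels), "rvec" (rotation vector, rad) and "tvec" (3), from world to camera coordinates, as OpenCV has them. Camera axes: x right, y down, z forward; pixel columns grow to the right and rows downward; lengths in mm; the calibration is good to about 2 mm. A picture is of the moment at which its call begins.
- manip.job_done(): hands the job in; it is judged then, once.
Trained networks look in a picture, given as the dict that the camera call returned (one of the last four; its "shot" number tells which), for a name from the list of things; names that differ only in an ending like _2 or _b are one class to them, and where a whole thing is asked for, a point or a joint stands for the part that bears it (a point fixed in the world has none). Each returns a list of dicts, best first, with "score" (0 to 1); they miss things now and then, are a little off and sometimes report something else, mostly with a low value. They report only what shows in the picture. A call takes as long as a camera call.
- manip.recognise(picture, thing): "at" ([row, column] as shares, 0 to 1, of the picture: columns of its width, rows of its height, amid what is visible of it).
- manip.masks_of(picture, thing): "region" (400x640 bool, what is visible of it) and "at" ([row, column] as shares, 0 to 1, of the picture: columns of its width, rows of its height, amid what is visible of it).
- manip.pinpoint(picture, thing): "at" ([row, column] as shares, 0 to 1, of the picture: columns of its width, rows of its height: a listed point, or the origin of a listed thing).
The state is a dict: "time": time; "joints": joint angles; "joint_vel": joint speeds; "joint_torque": joint torques, N m; "tool_pos": TCP position; "tcp_rot": TCP orientation; "wrist_force": force on the tool from outside, world axes, zero at the start; "torque": the same for the moment, N m; "width": finger opening in mm; "finger_force": force on a finger pad.
Only numpy, scipy, OpenCV 4.12 (cv2) and the standard library are available. Lean on these libraries where they do the work, as an engineer would, in place of code of your own. Each camera call takes 0.05 s, during which the arm holds its last target. There are 200 camera calls.

## Working session

There is one attempt and no reset: what is moved stays moved. The work goes in short steps, Python scripts to look and compute and a tool call to move; the robot and the scene stay as the last step left them, time stands still between calls to the robot, and variables do not carry over. Pictures are saved under pics/ and viewed, at most 10 in all, crops included, and the job is handed in when it is done.

Besides the shell and the picture viewer there is one more tool, called after "Emit:" by a JSON object that holds its "fn" and its "kwargs". apply_moves: Moves the arm, as the interface text tells. Its arguments: {"type":"object","properties":{"plan":{"type":"array"},"grip_force":{"type":"number"}},"required":["plan"]}

```bash
mkdir -p pics; cat > h.py <<'E'
import numpy as np, cv2
from station import manip
def snap(n): 
    return manip.snapshot(n)
def proj(p,X):
    return cv2.projectPoints(np.float64(X).reshape(-1,3),np.float64(p['rvec']),np.float64(p['tvec']),np.float64(p['intrinsics']),None)[0].reshape(-1,2)
def cloud(p,m):
    R=cv2.Rodrigues(np.float64(p['rvec']))[0];K=np.float64(p['intrinsics'])
    m=m&(p['range_z']>0); v,u=np.nonzero(m); z=p['range_z'][m]
    c=np.c_[(u-K[0,2])/K[0,0]*z,(v-K[1,2])/K[1,1]*z,z]
    return (c-np.ravel(p['tvec']))@R
def ray(p,at):
    R=cv2.Rodrigues(np.float64(p['rvec']))[0];K=np.float64(p['intrinsics'])
    d=R.T@np.linalg.inv(K)@np.array([at[1]*640,at[0]*400,1]); o=-R.T@np.ravel(p['tvec'])
    return o,d/np.linalg.norm(d)
def tri(a,b):
    A=[];B=[]
    for o,d in(a,b):
        M=np.eye(3)-np.outer(d,d);A.append(M);B.append(M@o)
    x=np.linalg.solve(sum(A),sum(B)); return x,[np.linalg.norm(M@x-b) for M,b in zip(A,B)]
def onz(p,at,z):
    o,d=ray(p,at); return o+d*(z-o[2])/d[2]
E
python3 - <<'E'
from h import *
S=snap("scene");T=snap("top")
for n,p in(("scene",S),("top",T)): cv2.imwrite(f"pics/{n}0.png",p["frame"][:,:,::-1])
np.set_printoptions(precision=1,suppress=True)
for n in ["drawer_unit","drawer_handle","tape_dispenser","dispenser_cutter_end","dispenser_roll_end","mug","mug_center","mug_handle","drill_jig","beech_block","toothed_pulley","bearing"]:
    a=manip.pinpoint(S,n);b=manip.pinpoint(T,n)
    print(n,[(round(x['score'],2),np.array(x['at'])*[400,640]) for x in a[:2]],[(round(x['score'],2),np.array(x['at'])*[400,640]) for x in b[:2]])
    if a and b: print('   ',*tri(ray(S,a[0]['at']),ray(T,b[0]['at'])))
for n in ["drawer_unit","tape_dispenser","mug","drill_jig","beech_block","toothed_pulley","bearing"]:
  for q,p in(("S",S),("T",T)):
    m=manip.masks_of(p,n)
    if m:
        c=cloud(p,m[0]['region']); print(n,q,round(m[0]['score'],2),len(c),np.percentile(c,[2,50,98],axis=0).ravel())
print(manip.observe()['tcp_rot'])
E
```

```text
drawer_unit [(0.93, array([221.5, 292.3]))] [(0.96, array([174.1, 309.9])), (0.7, array([223.4, 419.4]))]
    [724.8 178.1 -26.1] [np.float64(1.912382849780823), np.float64(1.9123828497807975)]
drawer_handle [(0.62, array([228.6, 330.7]))] [(0.76, array([221.2, 305.7]))]
    [569.7 185.6  58.1] [np.float64(0.6276625995504918), np.float64(0.6276625995504748)]
tape_dispenser [(0.79, array([253.7, 365.4])), (0.7, array([218.2, 300.6]))] [(0.66, array([256.3, 342.9])), (0.64, array([257.4, 312.2]))]
    [ 493.9   83.4 -105. ] [np.float64(12.66563598191379), np.float64(12.665635981913852)]
dispenser_cutter_end [(0.58, array([273.3, 344.1]))] [(0.66, array([257. , 281.2]))]
    [473.3 255.3  10.5] [np.float64(1.4193190100081265), np.float64(1.4193190100080535)]
dispenser_roll_end [(0.9, array([235.4, 379. ]))] [(0.62, array([255.9, 344.2]))]
    [476.1  77.7  -3.1] [np.float64(1.869581828077696), np.float64(1.8695818280776793)]
mug [(0.91, array([185.3, 392.8])), (0.75, array([159.6, 362.9]))] [(0.66, array([227.7, 419.6]))]
    [ 557.3 -140.1   -7.4] [np.float64(0.7040497393209689), np.fl
[... 1640 characters left out ...]
63 275 [ 679.7 -135.4   -2.1  712.1  -80.8   19.3  769.7  -49.8   39.1]
drill_jig T 0.77 421 [ 683.5 -117.5    8.4  716.8  -84.4   20.8  752.6  -49.8   41.3]
beech_block S 0.5 238 [ 675.6 -220.6    3.7  703.5 -164.3   33.7  743.1 -139.5   37.7]
beech_block T 0.65 489 [ 680.  -221.9   16.8  714.5 -179.7   34.7  750.4 -139.3   39.7]
toothed_pulley S 0.69 179 [762.6 -86.   -0.8 781.7 -45.3  17.  813.9 -27.   29.2]
toothed_pulley T 0.67 279 [764.4 -73.4  -1.2 785.2 -48.7  18.2 811.5 -26.2  31.1]
bearing S 0.55 302 [638.9 389.5   0.8 661.2 413.2  13.3 687.2 436.9  17.3]
bearing T 0.7 224 [641.2 389.5   5.3 664.2 414.   14.9 688.3 436.7  19.6]
[[-0.9 -0.4 -0. ]
 [-0.4  0.9  0. ]
 [ 0.   0.  -1. ]]
```

View pics/scene0.png

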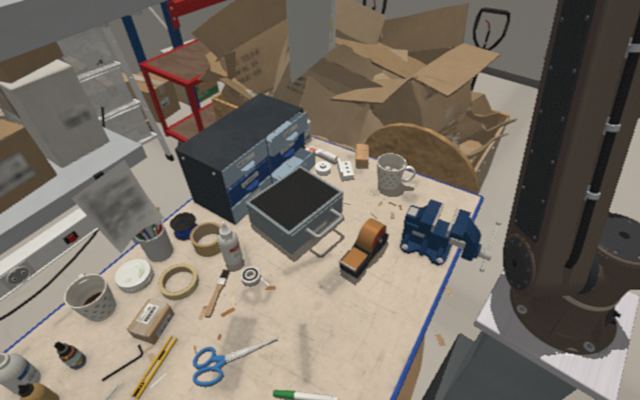

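View pics/top0.png

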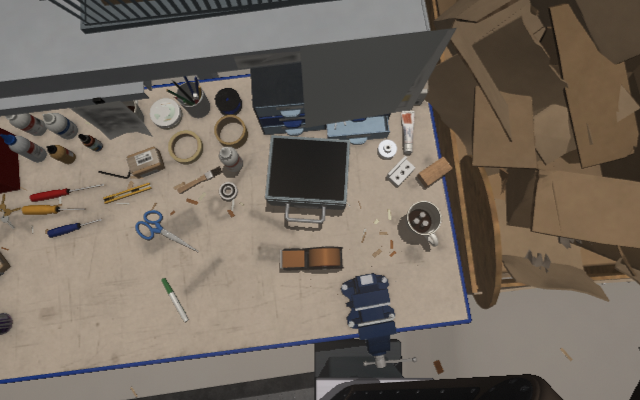

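```bash
python3 - <<'E'
from h import *
np.set_printoptions(precision=3,suppress=True)
T=snap("top");S=snap("scene")
for p in (T,S):
    a=cloud(p,np.ones((400,640),bool))
    k=(a[:,0]>560)&(a[:,0]<820)&(a[:,1]>50)&(a[:,1]<320)&(abs(a[:,2]-96)<4)
    r=cv2.minAreaRect(np.float32(a[k][:,:2])); print('unit',r,cv2.boxPoints(r).ravel(),a[k][:,2].mean())
    k=(a[:,0]>400)&(a[:,0]<530)&(a[:,1]>50)&(a[:,1]<290)&(a[:,2]>12)
    r=cv2.minAreaRect(np.float32(a[k][:,:2])); print('disp',r,cv2.boxPoints(r).ravel())
    b=a[k&(a[:,2]>75)];print(' roll',b.mean(0),b.min(0),b.max(0))
    b=a[k&(abs(a[:,2]-43)<5)&(a[:,1]>205)];print(' block',b.mean(0),cv2.minAreaRect(np.float32(b[:,:2])))
    k=(a[:,0]>530)&(a[:,0]<640)&(a[:,1]>-220)&(a[:,1]<-60)&(a[:,2]>86)&(a[:,2]<100)
    print('rim',cv2.minEnclosingCircle(np.float32(a[k][:,:2])),a[k][:,2].max())
    k=(a[:,0]>535)&(a[:,0]<583)&(a[:,1]>70)&(a[:,1]<320)&(a[:,2]>55)&(a[:,2]<80);b=a[k];print('handle',len(b),b.min(0),b.max(0),b.mean(0))
o=manip.observe();print(o['tool_pos'],o['time'],o['tcp_rot'])
E
```

```text
unit ((706.5851440429688, 180.21604919433594), (219.9427032470703, 185.21514892578125), 85.9632339477539) [606.466  77.037 791.221  63.998 806.705 283.395 621.949 296.434] 95.87050710871765
disp ((451.4228515625, 152.58425903320312), (206.42196655273438, 99.91117095947266), 89.1543197631836) [399.949  50.122 499.85   48.647 502.896 255.047 402.996 256.521]
 roll [467.291 131.313  92.194] [400.103  50.119  75.055] [493.999 175.456 104.473]
 block [467.972 228.695  44.53 ] ((468.69500732421875, 229.79981994628906), (56.955482482910156, 46.665592193603516), 0.4877551198005676)
rim ((573.0339965820312, -130.14613342285156), 46.14076232910156) 98.91244721574482
handle 163 [562.493 135.118  64.723] [582.38  244.153  79.22 ] [570.966 186.047  72.75 ]
unit ((706.6041259765625, 178.02157592773438), (222.0593719482422, 181.38267517089844), 85.25886535644531) [607.046  74.868 787.808  59.876 806.162 281.175 625.4   296.167] 95.09352791123929
disp ((458.2306213378906, 149.6470489501953), (217.8310089111328, 82.97502136230469), 77.07095336914062) [393.426  52.775 474.297  34.21  523.036 246.519 442.164 265.084]
 roll [463.053 138.589  89.877] [400.355  50.328  75.032] [493.537 172.83  102.234]
 block [464.571 227.658  43.789] ((466.3267822265625, 228.69781494140625), (57.87749099731445, 47.33189010620117), 0.48788440227508545)
rim ((570.8265991210938, -131.9711151123047), 47.86163330078125) 96.80333865782632
handle 137 [561.166 132.842  63.573] [582.082 242.041  77.837] [568.915 188.218  71.696]
[ 278.188 -615.007  245.588] 2.1 [[-0.911 -0.412  0.   ]
 [-0.412  0.911 -0.   ]
 [-0.    -0.    -1.   ]]
```

Top view: the drawer unit is at about cols 267–349, rows 137–207, its bow handle at (222, 305). The dispenser lies across in front of it at (258, 312), with its cutter end to the left. The mug is at (218, 423) with its handle towards lower right, and a vise stands at (310, 370).

```bash
cat >> h.py <<'E'
from scipy.spatial.transform import Rotation as Ro
import json
def frame(z,y):
    z=np.float64(z)/np.linalg.norm(z);y=np.float64(y);y=y-z*(y@z);y/=np.linalg.norm(y);return np.c_[np.cross(y,z),y,z]
def plan(wps,nd=2,start=None):
    """wps: (pos,R or None,fingers,minrows); prints rows in calls of 8"""
    o=manip.observe();p=np.float64(o['tool_pos']);R=np.float64(o['tcp_rot']).reshape(3,3)
    if start: p,R=start
    open('log.jsonl','a').write(json.dumps([list(map(float,o['joints'])),p.tolist(),R.tolist()])+"\n")
    rows=[]
    for q,Q,f,mn in wps:
        Q=R if Q is None else Q; q=np.float64(q)
        rv=Ro.from_matrix(R.T@Q).as_rotvec(degrees=True)
        n=max(mn,int(np.ceil(np.linalg.norm(q-p)/59.5)),int(np.ceil(abs(rv).max()/5.97)),1)
        for i in range(n):
            k=n-i
            d=np.round(R.T@((q-p)/k)/60,nd);t=np.round(Ro.from_matrix(R.T@Q).as_rotvec(degrees=True)/k/6,nd)
            p=p+R@d*60;R=R@Ro.from_rotvec(t*6,degrees=True).as_matrix()
            rows.append([*(float(x)+0. for x in d),*(float(x)+0. for x in t),f])
    for i in range(0,len(rows),8): print(json.dumps(rows[i:i+8]))
    print('end',p.round(1),len(rows))
E
python3 - <<'E'
from h import *
T=snap("top");a=cloud(T,np.ones((400,640),bool))
def box(n,x0,x1,y0,y1):
    k=(a[:,0]>x0)&(a[:,0]<x1)&(a[:,1]>y0)&(a[:,1]<y1);b=a[k];h=b[b[:,2]>8]
    print(n,len(h),h.min(0).round() if len(h) else'',h.max(0).round() if len(h) else'')
box('vise',200,440,-150,70);box('leftfree',380,520,320,520);box('mugleft',440,520,-150,40)
box('mugapproach',300,500,-420,-180)
print('table z',np.median(a[(a[:,0]>420)&(a[:,0]<500)&(a[:,1]>330)&(a[:,1]<480)][:,2]))
D=frame([0,0,-1],[-1,0,0])
plan([([470,-330,245],None,1,1),([467,148,200],D,1,1),([467,148,110],D,1,1)])
E
```

```text
vise 6941 [ 200. -103.    8.] [432.  70. 806.]
leftfree 6 [382. 391.   8.] [504. 512.  10.]
mugleft 3 [488. -95.   8.] [490. -47.   9.]
mugapproach 978 [ 353. -420.    8.] [ 500. -300.  127.]
table z 0.13909591188621087
[[-0.81, 0.5, 0.0, 0.0, 0.0, 0.0, 1], [-0.81, 0.5, 0.0, 0.0, 0.0, 0.0, 1], [-0.81, 0.5, 0.0, 0.0, 0.0, 0.0, 1], [-0.81, 0.5, 0.0, 0.0, 0.0, 0.0, 1], [-0.82, 0.51, 0.0, 0.0, 0.0, 0.0, 1], [-0.81, 0.5, 0.01, 0.0, 0.0, 0.0, 1], [-0.29, 0.66, 0.07, 0.0, 0.0, -0.99, 1], [-0.36, 0.63, 0.07, 0.0, 0.0, -1.0, 1]]
[[-0.43, 0.59, 0.07, 0.0, 0.0, -0.99, 1], [-0.48, 0.54, 0.07, 0.0, 0.0, -1.0, 1], [-0.54, 0.49, 0.07, 0.0, 0.0, -0.99, 1], [-0.58, 0.43, 0.07, 0.0, 0.0, -1.0, 1], [-0.63, 0.36, 0.07, 0.0, 0.0, -0.99, 1], [-0.66, 0.3, 0.06, 0.0, 0.0, -1.0, 1], [-0.69, 0.22, 0.07, 0.0, 0.0, -0.99, 1], [-0.7, 0.15, 0.06, 0.0, 0.0, -1.0, 1]]
[[-0.72, 0.08, 0.07, 0.0, 0.0, -0.99, 1], [0.0, 0.0, 0.75, 0.0, 0.0, 0.0, 1], [0.0, 0.0, 0.75, 0.0, 0.0, 0.0, 1]]
end [467.1 147.9 110. ] 19
```

Emit:
{"fn": "apply_moves", "kwargs": {"plan": [[-0.81, 0.5, 0, 0, 0, 0, 1], [-0.81, 0.5, 0, 0, 0, 0, 1], [-0.81, 0.5, 0, 0, 0, 0, 1], [-0.81, 0.5, 0, 0, 0, 0, 1], [-0.82, 0.51, 0, 0, 0, 0, 1], [-0.81, 0.5, 0, 0, 0, 0, 1], [-0.29, 0.66, 0.07, 0, 0, -1, 1], [-0.36, 0.63, 0.07, 0, 0, -1, 1]]}}

```text
time: 3.15
tool_pos: [469.3, -241.7, 237.0]
tcp_rot: [[-0.803, -0.596, 0.0], [-0.596, 0.803, -0.0], [-0.0, -0.0, -1.0]]
wrist_force: [0.0, 0.5, -0.0]
width: 87.3
finger_force: 0.0
```

Emit:
{"fn": "apply_moves", "kwargs": {"plan": [[-0.43, 0.59, 0.07, 0, 0, -1, 1], [-0.48, 0.54, 0.07, 0, 0, -1, 1], [-0.54, 0.49, 0.07, 0, 0, -1, 1], [-0.58, 0.43, 0.07, 0, 0, -1, 1], [-0.63, 0.36, 0.07, 0, 0, -1, 1], [-0.66, 0.3, 0.07, 0, 0, -1, 1], [-0.69, 0.22, 0.07, 0, 0, -1, 1], [-0.7, 0.15, 0.07, 0, 0, -1, 1]]}}

```text
time: 4.15
tool_pos: [466.1, 106.0, 203.8]
tcp_rot: [[-0.095, -0.995, 0.001], [-0.995, 0.095, 0.0], [-0.001, -0.001, -1.0]]
wrist_force: [0.7, 0.1, 0.7]
width: 87.5
finger_force: 0.0
```

```bash
python3 - <<'E'
from h import *
o=manip.observe();print(np.round(o['joints'],3),np.round(o['tool_pos'],1),o['time'])
D=frame([0,0,-1],[-1,0,0])
plan([([467,148,110],D,1,1),([467,148,62],D,1,1)])
E
```

```text
[ 0.636  0.064 -0.471  0.    -1.035 -0.732] [466.1 106.  203.8] 4.15
[[-0.35, 0.03, 0.78, 0.0, 0.0, -0.45, 1], [-0.35, 0.01, 0.78, -0.01, 0.0, -0.46, 1], [0.0, 0.0, 0.8, 0.0, 0.0, 0.0, 1]]
end [466.8 148.1  62.2] 3
```

Emit:
{"fn": "apply_moves", "kwargs": {"plan": [[-0.35, 0.03, 0.78, 0, 0, -0.45, 1], [-0.35, 0.01, 0.78, 0, 0, -0.46, 1], [0, 0, 0.4, 0, 0, 0, 1], [0, 0, 0.4, 0, 0, 0, 1], [0, 0, 0, 0, 0, 0, 0.5], [0, 0, 0, 0, 0, 0, 0.4], [0, 0, 0, 0, 0, 0, 0.4], [0, 0, 0, 0, 0, 0, 0.4]], "grip_force": 40}}

```text
time: 5.15
tool_pos: [468.6, 147.3, 63.4]
tcp_rot: [[-0.003, -1.0, 0.003], [-1.0, 0.003, 0.002], [-0.002, -0.003, -1.0]]
wrist_force: [4.9, -1.7, 3.9]
width: 59.7
finger_force: 40.0
```

```bash
python3 - <<'E'
from h import *
o=manip.observe();print(np.round(o['joints'],3),np.round(o['tool_pos'],1),o['width'],o['finger_force'],o['wrist_force'],o['time'])
p=o['tool_pos']
print('delta y: move dispenser origin 173->422')
plan([([p[0],p[1],p[2]+40],None,0.4,2),([432,148+252,p[2]+40],None,0.4,1),([432,400,p[2]+2],None,0.4,2)])
E
```

```text
[ 0.706  0.261 -0.62   0.001 -0.686 -0.71 ] [468.6 147.3  63.4] 59.70125545149031 39.9776566028595 [ 4.85524742 -1.66264301  3.91792781] 5.15
delta y: move dispenser origin 173->422
[[0.0, 0.0, -0.33, 0.0, 0.0, 0.0, 0.4], [0.0, 0.0, -0.34, 0.0, 0.0, 0.0, 0.4], [-0.84, 0.12, 0.0, 0.0, 0.0, 0.0, 0.4], [-0.84, 0.12, 0.0, 0.0, 0.0, 0.0, 0.4], [-0.84, 0.13, 0.0, 0.0, 0.0, 0.0, 0.4], [-0.85, 0.12, 0.0, 0.0, 0.0, 0.0, 0.4], [-0.84, 0.13, 0.01, 0.0, 0.0, 0.0, 0.4], [0.0, 0.0, 0.32, 0.0, 0.0, 0.0, 0.4]]
[[0.0, 0.0, 0.31, 0.0, 0.0, 0.0, 0.4]]
end [432.1 400.   65.6] 9
```

Emit:
{"fn": "apply_moves", "kwargs": {"plan": [[0, 0, -0.33, 0, 0, 0, 0.4], [0, 0, -0.34, 0, 0, 0, 0.4], [-0.4, 0.06, 0, 0, 0, 0, 0.4], [-0.8, 0.12, 0, 0, 0, 0, 0.4], [-0.8, 0.12, 0, 0, 0, 0, 0.4], [-0.8, 0.12, 0, 0, 0, 0, 0.4], [-0.8, 0.12, 0, 0, 0, 0, 0.4], [-0.6, 0.08, 0, 0, 0, 0, 0.4]]}}

```text
time: 6.15
tool_pos: [429.1, 399.6, 101.3]
tcp_rot: [[-0.003, -1.0, -0.002], [-1.0, 0.003, -0.001], [0.001, 0.002, -1.0]]
wrist_force: [0.4, 0.1, -5.9]
width: 59.5
finger_force: 40.0
```

```bash
python3 - <<'E'
from h import *
o=manip.observe();print(np.round(o['joints'],3),np.round(o['tool_pos'],1),o['width'],o['finger_force'],o['wrist_force'],o['time'])
T=snap("top");a=cloud(T,np.ones((400,640),bool));S=snap("scene")
f=S["frame"][150:390,170:530,::-1];cv2.imwrite("pics/s1.png",cv2.resize(f,(720,480)))
plan([([432,400,o['tool_pos'][2]],None,.4,1)])
E
```

```text
[ 1.082e+00  3.480e-01 -3.670e-01 -1.000e-03 -8.580e-01 -1.085e+00] [429.1 399.6 101.3] 59.46302146907678 39.996798634529114 [ 0.39569365  0.06785663 -5.88525065] 6.15
[[0.03, -0.04, 0.0, 0.0, 0.0, 0.0, 0.4]]
end [431.9 399.7 101.3] 1
```

View pics/s1.png

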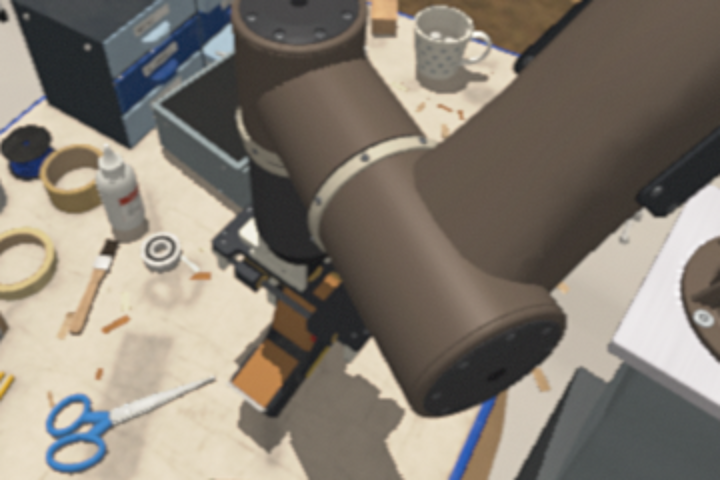

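The crop shows the dispenser held level, cutter end to the left at about (265, 385). It is clear of the scissors' tip at (215, 380).

Emit:
{"fn": "apply_moves", "kwargs": {"plan": [[0, 0, 0.25, 0, 0, 0, 0.4], [0, 0, 0.25, 0, 0, 0, 0.4], [0, 0, 0.1, 0, 0, 0, 0.4], [0, 0, 0.02, 0, 0, 0, 0.4], [0, 0, 0, 0, 0, 0, 1], [0, 0, 0, 0, 0, 0, 1], [0, 0, 0, 0, 0, 0, 1]]}}

```text
time: 7.12
tool_pos: [431.1, 399.4, 66.0]
tcp_rot: [[-0.003, -1.0, 0.001], [-1.0, 0.003, 0.002], [-0.002, -0.001, -1.0]]
wrist_force: [1.1, -0.2, 0.3]
width: 83.7
finger_force: 0.0
```

```bash
python3 - <<'E'
from h import *
o=manip.observe();p=o['tool_pos'];print(np.round(o['joints'],3),np.round(p,1),o['width'],o['finger_force'],o['wrist_force'],o['time'])
c,s=np.cos(np.radians(-4.4)),np.sin(np.radians(-4.4))
U=lambda x,y:np.array([706.5+c*x-s*y,179+s*x+c*y])
h=U(-135,0);print(h)
D=frame([0,0,-1],[-c,-s,0])
plan([([p[0],p[1],150],None,1,2),([*h,150],D,.35,6),([*h,72],D,.35,3)])
E
```

```text
[ 1.08   0.391 -0.402  0.    -0.776 -1.083] [431.1 399.4  66. ] 83.65469055802912 0.0 [ 1.10649781 -0.20572573  0.25349006] 7.125
[571.89787845 189.3570688 ]
[[0.0, 0.0, -0.7, 0.0, 0.0, 0.0, 1], [0.0, 0.0, -0.7, 0.0, 0.0, 0.0, 1], [0.58, -0.39, 0.0, 0.0, 0.0, 0.12, 0.35], [0.58, -0.4, 0.0, 0.0, 0.0, 0.12, 0.35], [0.57, -0.41, 0.0, 0.0, 0.0, 0.12, 0.35], [0.57, -0.42, 0.0, 0.0, 0.01, 0.11, 0.35], [0.56, -0.42, 0.0, -0.01, 0.0, 0.12, 0.35], [0.55, -0.43, 0.0, 0.0, 0.01, 0.11, 0.35]]
[[0.0, 0.0, 0.43, 0.0, 0.0, 0.0, 0.35], [0.0, 0.0, 0.43, 0.0, 0.0, 0.0, 0.35], [0.0, 0.0, 0.44, 0.0, 0.0, 0.0, 0.35]]
end [572.2 189.6  71.8] 11
```

Emit:
{"fn": "apply_moves", "kwargs": {"plan": [[0, 0, -0.7, 0, 0, 0, 1], [0, 0, -0.7, 0, 0, 0, 1], [0.58, -0.39, 0, 0, 0, 0.12, 0.35], [0.58, -0.4, 0, 0, 0, 0.12, 0.35], [0.57, -0.41, 0, 0, 0, 0.12, 0.35], [0.57, -0.4, 0, 0, 0, 0.12, 0.35], [0.56, -0.4, 0, 0, 0, 0.11, 0.35], [0.55, -0.41, 0, 0, 0, 0.11, 0.35]]}}

```text
time: 8.12
tool_pos: [569.1, 188.2, 149.7]
tcp_rot: [[-0.077, -0.997, 0.001], [-0.997, 0.077, 0.001], [-0.001, -0.001, -1.0]]
wrist_force: [0.3, 0.5, -0.4]
width: 33.6
finger_force: 0.0
```

```bash
python3 - <<'E'
from h import *
o=manip.observe();p=o['tool_pos'];print(np.round(o['joints'],3),np.round(p,1),o['width'],o['wrist_force'],o['time'])
c,s=np.cos(np.radians(-4.4)),np.sin(np.radians(-4.4));D=frame([0,0,-1],[-c,-s,0])
T=snap("top");a=cloud(T,np.ones((400,640),bool))
k=(a[:,0]>350)&(a[:,0]<520)&(a[:,1]>310)&(a[:,1]<530)&(a[:,2]>12)&(a[:,2]<110);b=a[k]
print('disp',len(b),b.min(0),b.max(0))
k=(a[:,0]>550)&(a[:,0]<580)&(a[:,1]>120)&(a[:,1]<260)&(a[:,2]>58)&(a[:,2]<77);b=a[k];print(len(b),b.mean(0) if len(b) else '')
cv2.imwrite("pics/t2.png",cv2.resize(T["frame"][100:350,150:450,::-1],(720,600)))
plan([([569.7,189.4,72],D,.35,4)])
E
```

```text
[ 0.645  0.313 -0.289  0.    -0.967 -0.722] [569.1 188.2 149.7] 33.638669035820406 [ 0.29400714  0.47908952 -0.40718794] 8.125
disp 88 [403.3147207  336.72340963  12.01066277] [460.07122802 358.58226537  84.27709329]
41 [569.83212781 145.62372727  71.9125278 ]
[[-0.02, 0.01, 0.32, 0.0, 0.0, -0.01, 0.35], [-0.02, 0.0, 0.32, 0.0, 0.0, 0.0, 0.35], [-0.02, 0.01, 0.33, -0.01, 0.0, -0.01, 0.35], [-0.01, 0.0, 0.32, 0.0, 0.0, 0.0, 0.35]]
end [569.8 189.3  72.1] 4
```

View pics/t2.png

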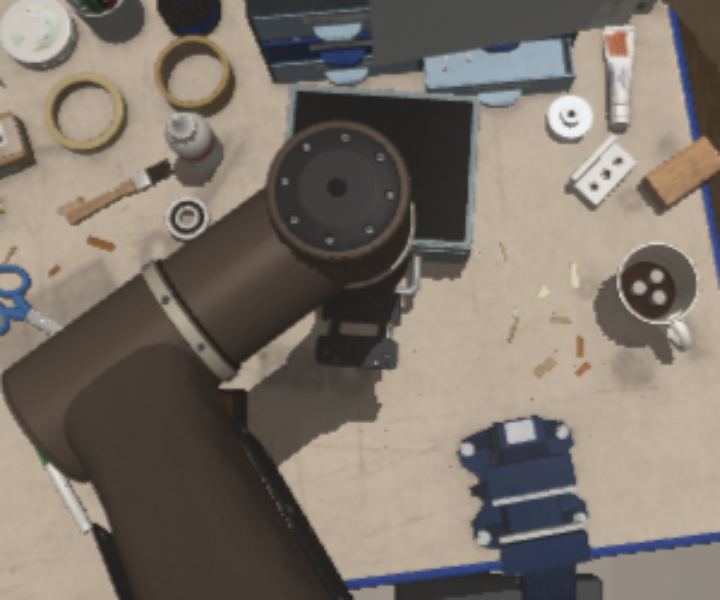

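The top crop shows the gripper over the drawer handle, which is visible at (412, 270). The three bolts are in the mug at about (655, 285).

Emit:
{"fn": "apply_moves", "kwargs": {"plan": [[-0.02, 0.01, 0.32, 0, 0, 0, 0.35], [-0.02, 0, 0.32, 0, 0, 0, 0.35], [-0.02, 0, 0.32, 0, 0, 0, 0.35], [0, 0, 0.32, 0, 0, 0, 0.35], [0, 0, 0, 0, 0, 0, 0.05], [0, 0, 0, 0, 0, 0, 0.05], [0, 0, 0, 0, 0, 0, 0.05]], "grip_force": 30}}

```text
time: 9.05
tool_pos: [568.6, 193.2, 73.3]
tcp_rot: [[-0.076, -0.997, 0.002], [-0.997, 0.076, 0.001], [-0.001, -0.002, -1.0]]
wrist_force: [1.4, -1.1, 1.6]
width: 8.8
finger_force: 30.0
```

```bash
python3 - <<'E'
from h import *
o=manip.observe();p=np.array(o['tool_pos']);print(np.round(o['joints'],3),np.round(p,1),o['width'],o['finger_force'],o['wrist_force'],o['time'])
c,s=np.cos(np.radians(-4.4)),np.sin(np.radians(-4.4))
plan([(p+131*np.array([-c,-s,0]),None,.05,7)])
E
```

```text
[ 0.653  0.399 -0.366  0.    -0.804 -0.73 ] [568.6 193.2  73.3] 8.846320499849178 29.99883860349655 [ 1.41706396 -1.05516056  1.5745484 ] 9.05
[[0.0, 0.31, 0.0, 0.0, 0.0, 0.0, 0.05], [0.0, 0.31, 0.0, 0.0, 0.0, 0.0, 0.05], [0.0, 0.31, 0.0, 0.0, 0.0, 0.0, 0.05], [0.0, 0.31, 0.0, 0.0, 0.0, 0.0, 0.05], [0.0, 0.31, 0.0, 0.0, 0.0, 0.0, 0.05], [0.0, 0.32, 0.0, 0.0, 0.0, 0.0, 0.05], [0.0, 0.31, 0.0, 0.0, 0.0, 0.0, 0.05]]
end [438.1 203.2  73.1] 7
```

Emit:
{"fn": "apply_moves", "kwargs": {"plan": [[0, 0.2, 0, 0, 0, 0, 0.05], [0, 0.31, 0, 0, 0, 0, 0.05], [0, 0.36, 0, 0, 0, 0, 0.05], [0, 0.36, 0, 0, 0, 0, 0.05], [0, 0.36, 0, 0, 0, 0, 0.05], [0, 0.36, 0, 0, 0, 0, 0.05], [0, 0.2, 0, 0, 0, 0, 0.05], [0, 0.02, 0, 0, 0, 0, 0.05]]}}

```text
time: 10.05
tool_pos: [441.0, 202.6, 73.5]
tcp_rot: [[-0.074, -0.997, 0.006], [-0.997, 0.074, 0.001], [-0.001, -0.006, -1.0]]
wrist_force: [29.7, -15.3, -11.4]
width: 9.0
finger_force: 30.0
```

Emit:
{"fn": "apply_moves", "kwargs": {"plan": [[0, 0, 0, 0, 0, 0, 0.4], [0, 0, 0, 0, 0, 0, 0.4], [0, 0, -0.6, 0, 0, 0, 0.4], [0, 0, -1, 0, 0, 0, 0.4], [0, 0, -1, 0, 0, 0, 0.4], [0.9, 0, -0.3, 0, 0, 0, 0.5], [1, 0, 0, 0, 0, 0, 0.5], [0.9, 0, 0, 0, 0, 0, 0.5]]}}

```text
time: 11.05
tool_pos: [424.1, 34.0, 246.6]
tcp_rot: [[-0.076, -0.997, 0.001], [-0.997, 0.076, 0.001], [-0.001, -0.001, -1.0]]
wrist_force: [0.9, -0.9, -0.3]
width: 43.8
finger_force: 0.0
```

```bash
python3 - <<'E'
from h import *
o=manip.observe();p=np.array(o['tool_pos']);print(np.round(o['joints'],3),np.round(p,1),o['wrist_force'],o['time'])
S=snap("scene");T=snap("top")
for n in["drawer_handle","drawer_floor"]:
    a=manip.pinpoint(S,n);b=manip.pinpoint(T,n)
    if a and b:print(n,a[0]['score'],b[0]['score'],*tri(ray(S,a[0]['at']),ray(T,b[0]['at'])))
cv2.imwrite("pics/s3.png",S["frame"][100:400,130:530,::-1])
plan([(p,None,.5,1)])
E
```

```text
[ 5.47e-01 -7.00e-02 -5.00e-01 -1.00e-03 -1.14e+00 -6.23e-01] [424.1  34.  246.6] [ 0.87837463 -0.93067877 -0.32877474] 11.05
drawer_handle 0.87 0.89 [444.08519507 194.59088956  49.31552005] [np.float64(0.8751743456233265), np.float64(0.8751743456232518)]
drawer_floor 0.75 0.55 [565.23623369 184.91766675  28.39240253] [np.float64(4.661336336128321), np.float64(4.6613363361281985)]
[[0.03, 0.01, -0.01, 0.0, 0.0, 0.0, 0.5]]
end [424.3  34.  246.8] 1
```

View pics/s3.png

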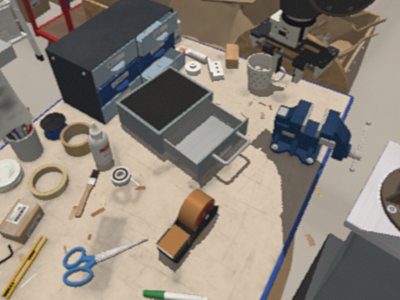

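Crop: the drawer is open at (205, 140) with its handle at (235, 155). The dispenser stands upright to the left of the path at (190, 225), and the mug is untouched at (262, 72).

```bash
python3 - <<'E'
from h import *
np.set_printoptions(precision=1,suppress=True)
T=snap("top");S=snap("scene")
for p in(T,S):
    a=cloud(p,np.ones((400,640),bool))
    k=(a[:,0]>480)&(a[:,0]<640)&(a[:,1]>-230)&(a[:,1]<-60)&(a[:,2]>88)&(a[:,2]<102);b=a[k]
    # circle fit
    A=np.c_[2*b[:,:2],np.ones(len(b))];x=np.linalg.lstsq(A,(b[:,:2]**2).sum(1),rcond=None)[0];print('fit',x[:2],np.sqrt(x[2]+x[:2]@x[:2]),cv2.minEnclosingCircle(np.float32(b[:,:2])))
    C=np.array([572,-131]);r=np.linalg.norm(a[:,:2]-C,axis=1)
    k=(r>50)&(r<95)&(a[:,2]>25)&(a[:,2]<90)&(a[:,0]<560);b=a[k];print(len(b))
    for lo,hi in((25,45),(45,60),(60,72),(72,90)):
        q=b[(b[:,2]>lo)&(b[:,2]<hi)]
        if len(q):print(lo,len(q),q.mean(0),r[k][(b[:,2]>lo)&(b[:,2]<hi)].max(), np.degrees(np.arctan2(*(q.mean(0)[:2]-C)[::-1])))
    m=manip.pinpoint(p,"mug_handle");print([(i['score'],onz(p,i['at'],50)) for i in m[:1]])
D=frame([0,0,-1],[-.52,.86,0])
plan([([430,-200,260],D,.5,1)])
E
```

```text
fit [ 572.9 -129.6] 43.971652221190055 ((573.303466796875, -129.55152893066406), 46.63765335083008)
85
25 32 [ 515.1 -158.8   33.2] 73.04005353573906 -153.9500729700905
45 4 [ 501.8 -163.2   54. ] 79.57550673799535 -155.32144111294136
60 10 [ 504.2 -163.2   66.9] 78.27972384041071 -154.5887600639632
72 39 [ 517.3 -158.1   80.4] 73.16821874002201 -153.58448517870065
[(0.94, array([ 504. , -164.7,   50. ]))]
fit [ 571.6 -131.4] 43.76719490207124 ((571.9957275390625, -131.44140625), 47.672935485839844)
51
25 22 [ 512.2 -159.9   33.2] 76.52014585219133 -154.1935192937814
45 7 [ 500.9 -163.7   52.2] 81.53733469334458 -155.3282258745639
60 9 [ 502.6 -163.3   66.5] 79.75469082186457 -155.0451444679116
72 13 [ 510.4 -161.1   78.2] 74.76666606174732 -153.9676569948736
[(0.6, array([ 515.2, -163.9,   50. ]))]
[[0.39, -0.04, -0.02, 0.0, 0.0, 0.91, 0.5], [0.39, -0.07, -0.02, 0.0, 0.0, 0.91, 0.5], [0.38, -0.11, -0.02, 0.0, 0.0, 0.91, 0.5], [0.36, -0.15, -0.02, 0.0, 0.0, 0.91, 0.5], [0.35, -0.18, -0.03, 0.0, 0.0, 0.91, 0.5], [0.33, -0.21, -0.02, 0.0, 0.0, 0.91, 0.5], [0.31, -0.24, -0.03, 0.0, 0.0, 0.91, 0.5], [0.28, -0.27, -0.02, 0.0, 0.0, 0.91, 0.5]]
[[0.26, -0.3, -0.03, 0.0, 0.0, 0.9, 0.5], [0.23, -0.33, -0.02, 0.0, 0.0, 0.91, 0.5]]
end [ 429.9 -200.2  259.8] 10
```

Emit:
{"fn": "apply_moves", "kwargs": {"plan": [[0.39, -0.04, -0.02, 0, 0, 1, 0.5], [0.39, -0.07, -0.02, 0, 0, 1, 0.5], [0.38, -0.11, -0.02, 0, 0, 1, 0.5], [0.36, -0.15, -0.02, 0, 0, 1, 0.5], [0.35, -0.18, -0.02, 0, 0, 1, 0.5], [0.33, -0.21, -0.02, 0, 0, 1, 0.5], [0.31, -0.24, -0.02, 0, 0, 1, 0.5], [0.28, -0.27, -0.02, 0, 0, 1, 0.5]]}}

```text
time: 12.55
tool_pos: [422.4, -153.2, 255.6]
tcp_rot: [[-0.794, -0.608, -0.0], [-0.608, 0.794, 0.0], [0.0, 0.0, -1.0]]
wrist_force: [-0.5, 0.7, 0.3]
width: 44.0
finger_force: 0.0
```

```bash
python3 -c "
from h import *
plan([(manip.observe()['tool_pos'],None,.5,1)])">/dev/null
```

Emit:
{"fn": "apply_moves", "kwargs": {"plan": [[0.2, -0.3, 0, 0, -1, 1, 0.5], [0.2, -0.3, 0, 0, -1, 1, 0.5], [0, 0, 0, 0, -1, 0, 0.5], [0, 0, 0, 0, -1, 0, 0.5], [0, 0, 0, 0, -1, 0, 0.5], [0, 0, 0, 0, -1, 0, 0.5]]}}

```text
time: 13.3
tool_pos: [423.5, -195.5, 254.7]
tcp_rot: [[-0.733, -0.435, 0.523], [-0.34, 0.9, 0.272], [-0.589, 0.021, -0.808]]
wrist_force: [-1.4, -0.4, 0.1]
width: 43.7
finger_force: 0.0
```

```bash
python3 - <<'E'
from h import *
plan([(manip.observe()['tool_pos'],None,.5,1)])
for l in open('log.jsonl'):
    j,p,R=json.loads(l);print(np.round(j,3),np.round(p),np.round(np.ravel(R),2))
E
```

```text
[[0.0, 0.0, 0.0, 0.0, 0.0, 0.0, 0.5]]
end [ 423.5 -195.5  254.7] 1
[-0.858  0.359  0.012 -0.    -1.224 -0.288] [ 278. -615.  246.] [-0.91 -0.41  0.   -0.41  0.91 -0.   -0.   -0.   -1.  ]
[ 0.636  0.064 -0.471  0.    -1.035 -0.732] [466. 106. 204.] [-0.09 -1.    0.   -1.    0.09  0.   -0.   -0.   -1.  ]
[ 0.706  0.261 -0.62   0.001 -0.686 -0.71 ] [469. 147.  63.] [-0. -1.  0. -1.  0.  0. -0. -0. -1.]
[ 1.084e+00  3.490e-01 -3.650e-01 -1.000e-03 -8.570e-01 -1.084e+00] [430. 402. 101.] [-0. -1. -0. -1.  0.  0. -0.  0. -1.]
[ 1.08   0.391 -0.402  0.    -0.776 -1.083] [431. 399.  66.] [-0. -1.  0. -1.  0.  0. -0. -0. -1.]
[ 0.64   0.314 -0.288  0.001 -0.968 -0.719] [571. 185. 150.] [-0.08 -1.    0.   -1.    0.08 -0.    0.   -0.   -1.  ]
[ 0.653  0.399 -0.366  0.    -0.804 -0.73 ] [569. 193.  73.] [-0.08 -1.    0.   -1.    0.08  0.   -0.   -0.   -1.  ]
[ 0.55  -0.067 -0.498 -0.    -1.139 -0.627] [425.  36. 246.] [-0.08 -1.    0.   -1.    0.08  0.   -0.   -0.   -1.  ]
[ 0.551 -0.066 -0.498 -0.    -1.139 -0.626] [425.  36. 246.] [-0.08 -1.   -0.   -1.    0.08 -0.    0.    0.   -1.  ]
[ 0.093 -0.031 -0.442 -0.    -1.16  -1.01 ] [ 422. -153.  256.] [-0.79 -0.61 -0.   -0.61  0.79  0.    0.    0.   -1.  ]
[-0.468 -0.104 -0.423 -0.628 -0.951 -0.364] [ 423. -196.  255.] [-0.73 -0.43  0.52 -0.34  0.9   0.27 -0.59  0.02 -0.81]
```

```bash
cat > kin.py <<'E'
from h import *
from scipy.optimize import least_squares
D=[json.loads(l) for l in open('log.jsonl')]
rot=lambda ax,t:Ro.from_rotvec(t*np.array(ax,float)).as_matrix()
Y=[0,1,0];Z=[0,0,1];X=[1,0,0]
def fk(v,j,ax4,sg):
    c6=v[0]
    R1=rot(Z,j[0]);R2=R1@rot(Y,j[1]);R3=R2@rot(Y,-j[2]);R4=R3@rot(ax4,sg[0]*j[3]);R5=R4@rot(Y,-j[4])
    # tool: at zero pitch tool z = x axis
    R6=R5@rot(X,sg[1]*j[5])@rot(Y,np.pi/2)@rot(Z,c6)
    p=R1@[v[1],v[2],v[3]]+R2@[v[4],0,v[5]]+R3@[v[6],0,v[7]]+R4@[0,v[8],0]*0+R5@[v[9],v[10],0]
    return p,R6
if __name__=="__main__":
  best=[]
  for ax in(X,Z):
    for s in((1,1),(1,-1),(-1,1),(-1,-1)):
      for c0 in(0,1.57,3.14,-1.57):
        f=lambda v:np.concatenate([np.r_[(fk(v,j,ax,s)[0]-p)/1000,0.3*(fk(v,j,ax,s)[1]-np.array(R)).ravel()] for j,p,R in D]+[1e-4*(v-v0)/1000])
        v0=np.array([c0,0,-190,200,0,400,400,0,0,200,0.]);r=least_squares(f,v0);best.append((r.cost,ax,s,r.x))
  best.sort(key=lambda t:t[0])
  for b in best[:3]:print(b[0],b[1],b[2],b[3].round(2))
  b=best[0]; json.dump([b[3].tolist(),b[1],b[2]],open('kin.json','w'))
  for j,p,R in D:
    q,Q=fk(b[3],j,b[1],b[2]);print((q-p).round(1),np.abs(Q-R).max().round(3))
E
python3 kin.py
```

```text
7.143634891222736e-10 [1, 0, 0] (-1, -1) [  -1.57    0.     -0.    198.8    -0.    601.6   463.6     0.     -0.
  359.04 -191.8 ]
7.143635141523002e-10 [1, 0, 0] (-1, -1) [   4.71    0.     -0.    198.8    -0.    601.6   463.6     0.     -0.
  359.04 -191.8 ]
7.14400475124605e-10 [1, 0, 0] (-1, -1) [  -1.57    0.     -0.    198.8    -0.    601.6   463.6     0.     -0.
  359.04 -191.8 ]
[-0.  0. -0.] 0.0
[ 0.  0. -0.] 0.0
[0. 0. 0.] 0.0
[-0. -0.  0.] 0.0
[-0.  0.  0.] 0.0
[-0. -0. -0.] 0.0
[-0. -0.  0.] 0.0
[ 0.  0. -0.] 0.0
[ 0.  0. -0.] 0.0
[ 0.  0. -0.] 0.0
[-0. -0.  0.] 0.0
```

```bash
cat > srch.py <<'E'
from kin import *
v,ax,sg=json.load(open('kin.json'));v=np.array(v)
LO=np.array([-3.07,-1.43,-1.02,-3.03,-3.05,-3.03])+.03;HI=np.array([3.07,2.12,1.25,1.67,0,3.03])-.03
def ik(p,R,seed):
    f=lambda j:(lambda q:np.r_[(q[0]-p)/300,(q[1]-R).ravel()])(fk(v,j,ax,sg))
    r=least_squares(f,np.clip(seed,LO+.01,HI-.01),bounds=(LO,HI),xtol=1e-8,max_nfev=60);return r.x,np.sqrt(2*r.cost)
def chain(j):
    R1=rot(Z,j[0]);R2=R1@rot(Y,j[1]);R3=R2@rot(Y,-j[2]);R5=R3@rot(ax,sg[0]*j[3])@rot(Y,-j[4])
    e=np.array([0,0,v[3]])+R2@[0,0,v[5]];w=e+R3@[v[6],0,0];return e,w,w+R5@[0,v[10],0]
def body(p,R): return np.array([p+R@[a,b,c] for a in(-39,39) for b in(-97,97) for c in(-47,-150)])
C=np.array([572.2,-130.8,0]);HD=np.array([np.cos(np.radians(25)),np.sin(np.radians(25)),0])  # mug +y
YM=HD;ZM=np.array([0,0,1.]);XM=np.cross(YM,ZM);RM=np.c_[XM,YM,ZM]
def grasp(beta,flip=1):
    b=np.radians(beta);z=HD*np.cos(b)-ZM*np.sin(b);return frame(z,-XM*flip)
G=np.array([0,-75.5,51.])   # grasp pt in mug frame centred at underside middle
c_,s_=np.cos(np.radians(-4.4)),np.sin(np.radians(-4.4))
U=lambda x,y,z:np.array([706.5+c_*x-s_*y,179+s_*x+c_*y,z])
def mugpose(tilt,az,spin):
    """u leaning by tilt towards azimuth az(deg); spin: heading of mug +y before leaning"""
    k=np.array([-np.sin(np.radians(az)),np.cos(np.radians(az)),0])
    return rot(k,np.radians(tilt))@rot(Z,np.radians(spin))@np.c_[[0,-1,0],[1,0,0],[0,0,1]]@np.eye(3) if False else rot(k,np.radians(tilt))@rot(Z,np.radians(spin-25))@RM
def tcp_for(Rm,low,Rg):
    # lowest rim point placed at 'low'
    d=Rm.T@[0,0,-1];d=np.array([d[0],d[1],0]);d/=np.linalg.norm(d)
    lp=np.array([0,0,93])+46*d
    c0=low-Rm@lp; return c0+Rm@G, Rm@(RM.T@Rg), c0
E
cat > s1.py <<'E'
from srch import *
jc=np.array(manip.observe()['joints']);print(jc.round(2))
H=C+RM@G
for beta in(20,30,40,50,60):
  for flip in(1,-1):
    Rg=grasp(beta,flip);j,e=ik(H,Rg,jc)
    if e>.01: print(beta,flip,'no grasp',e.round(3));continue
    _,w,w2=chain(j);print(beta,flip,'grasp',j.round(2),'wrist',w.round(),w2.round(),'body',body(H,Rg)[:,2].min().round())
    res=[]
    for az in range(0,360,30):
      for spin in range(-60,121,20):
        Rm=mugpose(130,az,spin);p,R,c0=tcp_for(Rm,U(-150,0,95),Rg)
        bz=body(p,R)[:,2].min()
        if bz<75: continue
        q,e=ik(p,R,j)
        if e>.01: continue
        _,w,w2=chain(q)
        if min(w[2],w2[2])<140: continue
        res.append((np.abs(q-j).max().round(2),az,spin,bz.round(),w[2].round(),w2[2].round(),q.round(2)))
    res.sort(key=lambda t:t[0])
    for r in res[:4]:print('   ',*r)
E
timeout 500 python3 s1.py
```

```text
[-0.47 -0.1  -0.42 -0.63 -0.95 -0.36]
20 1 grasp [-0.99  0.66 -0.53 -1.56 -1.2   1.16] wrist [ 296. -453.  246.] [ 198. -305.  174.] body 30.0
    2.06 90 120 157.0 311.0 352.0 [ 0.79  0.93  0.37  0.26 -2.14 -0.9 ]
    2.41 60 80 174.0 372.0 376.0 [ 0.66  0.96  0.58  0.02 -2.29 -1.25]
    2.46 60 100 138.0 370.0 321.0 [ 0.51  1.08  0.83 -0.27 -2.54 -1.3 ]
    2.62 270 -40 119.0 378.0 282.0 [-0.45  0.29 -0.74 -1.78 -1.16 -1.47]
20 -1 grasp [-0.99  0.66 -0.53 -1.56 -1.2  -1.98] wrist [ 296. -453.  246.] [ 198. -305.  174.] body 30.0
    2.24 180 120 100.0 340.0 236.0 [-0.48  0.49 -0.51 -1.6  -1.38  0.26]
    2.83 150 80 81.0 170.0 186.0 [-0.62  0.77 -0.9  -1.97 -1.58  0.85]
30 1 grasp [-0.88  0.5  -0.52 -1.48 -1.    0.93] wrist [ 339. -409.  330.] [ 222. -294.  231.] body 41.0
    1.82 90 120 147.0 248.0 298.0 [ 0.82  0.98  0.33  0.34 -2.19 -0.89]
    2.15 60 80 165.0 307.0 320.0 [ 0.68  1.04  0.6   0.07 -2.39 -1.22]
    2.18 60 100 129.0 306.0 269.0 [ 0.55  1.15  0.85 -0.21 -2.64 -1.25]
    2.26 270 -40 111.0 304.0 232.0 [-0.5   0.48 -0.7  -1.75 -1.39 -1.33]
30 -1 grasp [-0.88  0.5  -
[... 931 characters left out ...]
0 [ 0.81  1.08  0.34  0.34 -2.37 -1.33]
    1.76 90 80 162.0 162.0 212.0 [ 1.06  0.88 -0.27  0.67 -1.92 -1.44]
    1.79 60 40 144.0 150.0 201.0 [ 0.92  1.02  0.12  0.45 -2.22 -1.56]
50 -1 grasp [-0.5   0.3  -0.49 -1.09 -0.62 -2.91] wrist [ 443. -239.  446.] [ 295. -260.  326.] body 62.0
60 1 grasp [-0.27  0.26 -0.52 -0.75 -0.49 -0.25] wrist [ 466. -127.  455.] [ 341. -239.  362.] body 72.0
    1.7 120 120 151.0 141.0 153.0 [ 1.16  0.83 -0.66  0.95 -1.79 -1.51]
    1.8 120 100 120.0 156.0 141.0 [ 1.21  0.8  -0.86  1.05 -1.72 -1.92]
    1.92 300 -40 120.0 285.0 141.0 [-0.22  0.88  0.19 -1.35 -2.13 -2.17]
    2.3 30 20 136.0 168.0 150.0 [ 0.65  1.23  0.71 -0.11 -2.8  -1.8 ]
60 -1 no grasp 0.157
```

```bash
sed -i 's/^G=.*/G=np.array([0,-79.5,53.])/' srch.py
cat > s2.py <<'E'
from srch import *
jc=np.array(manip.observe()['joints']);H=C+RM@G
def path(poses,j):
    mx=0;cl=1e9;wz=1e9;J=[j]
    for p,R in poses:
        q,e=ik(p,R,j)
        if e>.004:return None
        mx=max(mx,np.abs(q-j).max());_,w,w2=chain(q);wz=min(wz,w[2],w2[2]);j=q;J.append(q)
    return mx,wz,J
for beta in(25,32,40):
    Rg=grasp(beta);jg,e=ik(H,Rg,jc);res=[]
    for az in(240,255,270,285,300):
      for spin in(-60,-45,-30,-15,0,15):
        P=[];ok=1
        for t in list(range(0,136,9)):
            Rm=mugpose(max(t,1),az,spin);p,R,c0=tcp_for(Rm,U(-150,25,90+ (135-t)*.5),Rg);P.append((p,R))
        b=body(*P[-1])[:,2].min()
        if b<90: continue
        pre=[(H+[0,0,130],Rg)]+[(H+[0,0,130]+(P[0][0]-H-[0,0,130])*k, Ro.from_rotvec(k*Ro.from_matrix(P[0][1]@Rg.T).as_rotvec()).as_matrix()@Rg) for k in np.linspace(.1,1,10)]
        r1=path(pre,jg)
        if r1 is None: continue
        r2=path(P[1:],r1[2][-1])
        if r2 is None: continue
        res.append((round(r2[0],2),round(r1[0],2),az,spin,b.round(),round(r2[1]),r2[2][-1].round(2),P[0][0].round(),P[-1][0].round()))
    res.sort(key=lambda t:t[0]);print(beta,jg.round(2))
    for r in res[:6]:print('  ',*r)
E
timeout 500 python3 s2.py
```

```text
25 [-0.95  0.57 -0.53 -1.52 -1.1   1.05]
32 [-0.86  0.47 -0.52 -1.45 -0.96  0.87]
40 [-0.72  0.37 -0.5  -1.33 -0.81  0.62]
```

```bash
cat > s3.py <<'E'
from srch import *
jc=np.array(manip.observe()['joints']);H=C+RM@G
Rg=grasp(32);jg,e=ik(H,Rg,jc)
for az in(240,270,300):
  for spin in(-60,-40,-20,0):
    out=[];j=None
    for t in range(135,-1,-15):
        Rm=mugpose(max(t,1),az,spin);p,R,c0=tcp_for(Rm,U(-150,25,90+(135-t)*.5),Rg)
        if j is None:
            q,e=ik(p,R,jg)
            b=body(p,R)[:,2].min().round()
        else: q,e=ik(p,R,j)
        out.append((t,round(float(e),3)));
        if e<.01:j=q
        elif j is None:break
        if e>.01 :print('   fail',t,p.round(),'tz',R[:,2].round(2),q.round(2));break
    print(az,spin,b,out[-1],None if j is None else j.round(2))
E
timeout 300 python3 s3.py
```

```text
240 -60 78.0 (135, 0.242) None
240 -40 27.0 (135, 0.236) None
240 -20 -19.0 (135, 0.366) None
240 0 -54.0 (135, 0.532) None
   fail 90 [519. 255. 227.] tz [ 0.42  0.53 -0.73] [ 0.54 -0.02 -0.5  -0.67 -0.44 -3.  ]
270 -60 136.0 (90, 0.057) [ 0.13  0.05 -0.43 -1.16 -0.77 -2.43]
   fail 75 [498. 279. 203.] tz [ 0.65  0.37 -0.66] [ 0.49  0.02 -0.6  -1.57 -0.03 -1.7 ]
270 -40 102.0 (75, 0.194) [ 0.43 -0.06 -0.6  -1.29 -0.22 -2.13]
   fail 45 [484. 295. 158.] tz [ 0.8   0.17 -0.58] [ 0.15  0.07 -0.99 -2.96 -0.43  0.49]
270 -20 52.0 (45, 0.052) [ 0.07  0.06 -0.91 -2.55 -0.48 -0.06]
   fail 90 [479. 255. 158.] tz [0.85 0.53 0.  ] [-0.31  1.11 -0.99 -2.17 -1.91  0.43]
270 0 3.0 (90, 0.068) [-0.25  1.31 -0.97 -2.12 -2.16  0.37]
   fail 75 [523. 277. 231.] tz [-0.15  0.25 -0.96] [ 0.56  0.28 -0.05 -0.37 -1.24 -3.  ]
300 -60 180.0 (75, 0.121) [ 0.39  0.34  0.07 -0.56 -1.41 -2.88]
   fail 60 [488. 284. 212.] tz [ 0.22  0.2  -0.96] [ 0.74  0.08 -0.42 -0.17 -0.75 -3.  ]
300 -40 152.0 (60, 0.209) [ 0.63  0.08 -0.33 -0.37 -0.86 -2.9 ]
   fail 60 [471. 266. 200.] tz [ 0.41  0.39 -0.83] [ 0.84 -0.07 -0.75 -0.06 -0.29 -3.  ]
300 -20 119.0 (60, 0.096) [ 0.53 -0.03 -0.49 -0.66 -0.59 -2.39]
   fail 45 [455. 258. 167.] tz [ 0.6   0.43 -0.67] [ 0.63 -0.02 -0.69 -1.17 -0.03 -1.38]
300 0 78.0 (45, 0.115) [ 0.47 -0.06 -0.62 -1.08 -0.33 -1.58]
```

```bash
cat > s4.py <<'E'
from srch import *
def toolR(h,e,r):
    h,e=np.radians(h),np.radians(e);z=np.array([np.cos(h)*np.cos(e),np.sin(h)*np.cos(e),np.sin(e)])
    return frame(z,[-np.sin(h),np.cos(h),0])@rot(Z,np.radians(r))
def lowrim(R,Rg):
    Rm=R@(Rg.T@RM);d=Rm.T@[0,0,-1];d=np.array([d[0],d[1],0]);d/=np.linalg.norm(d);return Rm@(np.array([0,0,93])+46*d-G),Rm
def walk(p0,R0,p1,R1,j,n):
    rv=Ro.from_matrix(R0.T@R1).as_rotvec();mx=0
    for k in np.linspace(0,1,n+1)[1:]:
        q,e=ik(p0+(p1-p0)*k,R0@Ro.from_rotvec(rv*k).as_matrix(),j)
        if e>.004:return None
        mx=max(mx,np.abs(q-j).max());j=q
    return j,mx
if __name__=="__main__":
  jc=np.array(manip.observe()['joints']);H=C+RM@G
  for beta in(25,35):
    Rg=grasp(beta);jg,_=ik(H,Rg,jc);jl,e=ik(H+[0,0,130],Rg,jg);print(beta,jg.round(2),jl.round(2),e);res=[]
    for h in range(-30,61,15):
      for el in(-15,0,15):
        for sg_ in(-1,1):
          r=None
          for rr in range(90,176,5):
            if lowrim(toolR(h,el,sg_*rr),Rg)[1][2,2]<-.66: r=sg_*rr;break
          if r is None: continue
          Rp=toolR(h,el,r);lr,Rm=lowrim(Rp,Rg);p=U(-150,15 if Rm[1,2]<0 else -15,90)-lr
          b=body(p,Rp)[:,2].min()
          if b<40: continue
          q,e=ik(p,Rp,jl)
          if e>.004: continue
          w=walk(p,Rp,p,toolR(h,el,0),q,20)
          if w is None: res.append((9,h,el,r,'roll fails'));continue
          w2=walk(p,toolR(h,el,0),H+[0,0,130],Rg,w[0],12)
          _,a1,a2=chain(q)
          res.append((9 if w2 is None else round(max(w[1],w2[1]),2),h,el,r,b.round(),a1.round(),a2.round(),p.round(),Rm[:,2].round(2),q.round(2),w[0].round(2),None if w2 is None else w2[0].round(2)))
    res.sort(key=lambda t:t[0])
    for r in res[:10]:print('  ',*r)
E
timeout 550 python3 s4.py
```

```text
25 [-0.95  0.57 -0.53 -1.52 -1.1   1.05] [-0.88  0.24 -0.49 -1.39 -1.1   0.62] 7.701965225084415e-16
   0.12 45 0 140 84.0 [ 374. -222.  194.] [238. -87. 177.] [492. 167. 177.] [ 0.11 -0.71 -0.69] [-0.54  0.71 -0.77 -1.82 -1.55 -0.96] [-0.54  0.71 -0.77 -1.82 -1.55  1.48] [-0.88  0.24 -0.49 -1.39 -1.1   0.62]
   0.12 60 0 140 84.0 [ 479. -249.  249.] [ 325. -160.  177.] [505. 151. 177.] [ 0.29 -0.66 -0.69] [-0.48  0.65 -0.53 -1.61 -1.55 -1.26] [-0.48  0.65 -0.53 -1.61 -1.55  1.18] [-0.88  0.24 -0.49 -1.39 -1.1   0.62]
   0.14 30 -15 155 137.0 [ 301. -133.  362.] [196.  11. 292.] [496. 185. 199.] [-0.35 -0.64 -0.68] [-0.42  0.23 -0.91 -2.06 -1.08 -1.52] [-0.42  0.23 -0.91 -2.06 -1.08  1.19] [-0.88  0.24 -0.49 -1.39 -1.1   0.62]
   0.14 45 -15 155 137.0 [ 389. -165.  401.] [259. -76. 292.] [504. 170. 199.] [-0.17 -0.71 -0.68] [-0.4   0.26 -0.7  -1.73 -1.14 -1.76] [-0.4   0.26 -0.7  -1.73 -1.14  0.94] [-0.88  0.24 -0.49 -1.39 -1.1   0.62]
   0.14 60 -15 155 137.0 [ 479. -183.  420.] [ 342. -144.  292.] [515. 157. 199.] [ 0.02 -0.73 -0.68] [-0.37  0.35 -0.5  -1.51 -1.27 -1.9 ] [-0.37  0.35 -0.5  -1.51 -1.27  0.81] [-0.88  0.24 -0.49 -1.39 -1.1   0.62]
35 [-0.81  0.43 -0.51 -1.41 -0.9   0.78] [-0.7   0.13 -0.46 -1.2  -0.92  0.33] 1.5639432685152257e-09
   0.13 45 0 145 101.0 [ 374. -212.  211.] [240. -77. 188.] [493. 177. 188.] [-0.07 -0.74 -0.67] [-0.52  0.67 -0.78 -1.84 -1.54 -1.08] [-0.52  0.67 -0.78 -1.84 -1.54  1.45] [-0.7   0.13 -0.46 -1.2  -0.92  0.33]
   0.13 60 0 145 101.0 [ 476. -238.  265.] [ 324. -150.  188.] [503. 161. 188.] [ 0.12 -0.73 -0.67] [-0.46  0.62 -0.55 -1.63 -1.55 -1.37] [-0.46  0.62 -0.55 -1.63 -1.55  1.16] [-0.7   0.13 -0.46 -1.2  -0.92  0.33]
```

```bash
python3 - <<'E'
from h import *
T=snap("top");a=cloud(T,np.ones((400,640),bool));S=snap("scene");b=cloud(S,np.ones((400,640),bool))
for n,c in(("T",a),("S",b)):
  for x in range(300,620,40):
    print(n,x,end=': ')
    for y in range(-220,-421,-20):
        k=(abs(c[:,0]-x)<20)&(abs(c[:,1]-y)<10)&(c[:,2]<190);print(int(c[k][:,2].max()) if k.any() else '--',end=' ')
    print()
E
```

```text
T 300: 7 -- -- -- -- -- -- -- -- -- -- 
T 340: 2 -- -- -- -- -62 -68 -- -- -- -- 
T 380: 6 4 -- -- -- 6 -65 -- -- -- -- 
T 420: 6 4 0 -- -75 49 -107 -- 22 17 -- 
T 460: 5 5 -3 -- 119 120 -120 -- 9 9 -43 
T 500: 5 5 -- -79 131 131 -- -- -- -73 -75 
T 540: 6 3 -- -78 136 135 -- -- 56 63 73 
T 580: 6 4 -- -72 136 129 -- 130 148 146 85 
S 300: 2 2 2 -2 -731 -727 -733 -733 -733 -731 -730 
S 340: 2 3 2 -- -- 23 23 -- -- -- -- 
S 380: 2 2 2 -- -- 72 68 -- -- 39 42 
S 420: 3 3 1 -- 101 100 -29 -- 45 45 42 
S 460: 3 4 -2 -- 118 122 -- -- -- -- -- 
S 500: 3 2 -- -- 130 128 -- -- -- -- -- 
S 540: 3 0 -- -- 134 133 -- -- -- -- 79 
S 580: 0 -- -- -- 133 130 -- 139 149 164 181
```

```bash
sed -i 's/for beta in(25,35)/for beta in(42,47)/; s/range(-30,61,15)/range(30,91,15)/; s/for el in(-15,0,15)/for el in(0,8,16)/; s/for sg_ in(-1,1)/for sg_ in(1,)/' s4.py; timeout 550 python3 s4.py
```

```text
42 [-0.68  0.35 -0.5  -1.29 -0.77  0.55] [-0.56  0.08 -0.45 -1.03 -0.81  0.08] 2.1226391895270418e-10
   0.13 60 8 145 78.0 [ 479. -245.  186.] [ 322. -146.  136.] [500. 162. 186.] [ 0.08 -0.71 -0.7 ] [-0.47  0.76 -0.54 -1.66 -1.69 -1.23] [-0.47  0.76 -0.54 -1.66 -1.69  1.3 ] [-0.56  0.08 -0.45 -1.03 -0.81  0.08]
   0.13 75 8 145 78.0 [ 581. -251.  226.] [ 421. -196.  136.] [513. 148. 186.] [ 0.26 -0.67 -0.7 ] [-0.41  0.76 -0.32 -1.51 -1.76 -1.45] [-0.41  0.76 -0.32 -1.51 -1.76  1.08] [-0.56  0.08 -0.45 -1.03 -0.81  0.08]
   0.13 90 8 145 78.0 [ 681. -234.  253.] [ 530. -217.  136.] [530. 138. 186.] [ 0.43 -0.58 -0.7 ] [-0.33  0.8  -0.1  -1.39 -1.88 -1.62] [-0.33  0.8  -0.1  -1.39 -1.88  0.91] [-0.56  0.08 -0.45 -1.03 -0.81  0.08]
   0.14 45 0 155 123.0 [ 380. -209.  233.] [246. -76. 199.] [500. 178. 199.] [-0.25 -0.7  -0.67] [-0.5   0.62 -0.77 -1.85 -1.52 -1.31] [-0.5   0.62 -0.77 -1.85 -1.52  1.4 ] [-0.56  0.08 -0.45 -1.03 -0.81  0.08]
   0.14 45 8 145 78.0 [ 376. -207.  123.] [239. -73. 136.] [490. 178. 186.] [-0.11 -0.71 -0.7 ] [-0.5   0.87 -0.77 -1.84 -1.73 -0.89] [-0.5   0.87 -
[... 2442 characters left out ...]
-0.32 -1.52 -1.76  1.06] [-0.45  0.05 -0.45 -0.89 -0.75 -0.11]
   0.17 90 8 150 91.0 [ 680. -230.  262.] [ 530. -213.  143.] [530. 143. 193.] [ 0.34 -0.64 -0.69] [-0.33  0.79 -0.1  -1.4  -1.88 -1.72] [-0.33  0.79 -0.1  -1.4  -1.88  0.9 ] [-0.45  0.05 -0.45 -0.89 -0.75 -0.11]
   0.18 45 16 135 42.0 [ 381. -178.   33.] [240. -55.  77.] [484. 189. 176.] [-0.06 -0.74 -0.67] [-0.44  1.08 -0.73 -1.84 -1.92 -0.55] [-0.44  1.08 -0.73 -1.84 -1.92  1.81] [-0.45  0.05 -0.45 -0.89 -0.75 -0.11]
   0.19 60 16 135 42.0 [ 480. -229.   97.] [ 318. -129.   77.] [491. 170. 176.] [ 0.13 -0.73 -0.67] [-0.44  0.93 -0.53 -1.68 -1.84 -0.9 ] [-0.44  0.93 -0.53 -1.68 -1.84  1.46] [-0.45  0.05 -0.45 -0.89 -0.75 -0.11]
```

```bash
cat > s5.py <<'E'
from s4 import *
o=manip.observe();jc=np.array(o['joints']);H=C+RM@G;Rg=grasp(42)
tz=Rg[:,2];A=H-80*tz
r=walk(np.array(o['tool_pos']),np.array(o['tcp_rot']).reshape(3,3),A,Rg,jc,8);print(r)
r=walk(A,Rg,H,Rg,r[0],5);print(H.round(1),r,'bodyz',body(H,Rg).round().tolist())
plan([(A,Rg,.5,4),(H,Rg,.5,4)])
L=H+[0,0,130]
for h in(60,75):
  def P(rr):
    R=toolR(h,0,rr);lr,Rm=lowrim(R,Rg);t=U(-150,15,90);p=t-lr;p[2]=max(p[2],199);return p,R,Rm
  jl=walk(H,Rg,L,Rg,r[0],5)[0];j=walk(L,Rg,*P(0)[:2],jl,14)
  if j is None: print(h,'pre fails');continue
  print(h,'pre',P(0)[0].round(),j);j=j[0]
  for rr in range(5,166,5):
    p,R,Rm=P(rr);q,e=ik(p,R,j)
    ring=np.array([[k*np.cos(t),k*np.sin(t),z] for k,z in((34,0),(46,93)) for t in np.linspace(0,6.28,24)])
    mz=(p+(ring-G)@Rm.T)[:,2].min()
    if rr%20==5 or e>.004:print(rr,p.round(),'err',round(float(e),3),'dj',np.abs(q-j).max().round(2),'tilt',np.degrees(np.arccos(Rm[2,2])).round(),'mugminz',mz.round(),'bodymin',body(p,R)[:,2].min().round(),[c.round().tolist() for c in chain(q)[1:]])
    j=q
E
python3 s5.py
```

```text
(array([-0.75672306,  0.21475103, -0.51766156, -1.14382199, -0.86159714,
        0.42573479]), np.float64(0.11385815887751716))
[ 500.1 -164.4   53. ] (array([-0.67826273,  0.35311384, -0.49823789, -1.28686328, -0.76837974,
        0.55248317]), np.float64(0.02964853681040336)) bodyz [[533.0, -256.0, 113.0], [464.0, -288.0, 182.0], [451.0, -80.0, 113.0], [382.0, -113.0, 182.0], [486.0, -278.0, 55.0], [416.0, -310.0, 124.0], [404.0, -102.0, 55.0], [334.0, -135.0, 124.0]]
[[0.28, -0.03, 0.56, 0.06, -0.5, -0.02, 0.5], [0.3, -0.03, 0.54, 0.06, -0.5, -0.02, 0.5], [0.34, -0.02, 0.52, 0.05, -0.5, -0.02, 0.5], [0.36, -0.02, 0.51, 0.06, -0.5, -0.02, 0.5], [0.0, 0.0, 0.33, 0.0, 0.0, 0.0, 0.5], [0.0, 0.0, 0.33, 0.0, 0.0, 0.0, 0.5], [0.0, 0.0, 0.34, 0.0, 0.0, 0.0, 0.5], [0.0, 0.0, 0.33, 0.0, 0.0, 0.0, 0.5]]
end [ 500.  -164.6   53. ] 8
60 pre [559. 207. 199.] (array([-0.34399975,  0.59565219, -0.47769898, -1.72901438, -1.48545134,
        1.08012093]), np.float64(0.08857630653931449))
5 [550. 212. 199.] err 0.0 dj 0.07 tilt 42.0 mugminz 190.0 bodymin 152.0 [[518.0, -184.0, 286.0], [370.0, -99.0,
[... 1544 characters left out ...]
tilt 72.0 mugminz 173.0 bodymin 95.0 [[538.0, -184.0, 294.0], [377.0, -141.0, 199.0]]
85 [468. 198. 199.] err 0.0 dj 0.09 tilt 86.0 mugminz 160.0 bodymin 99.0 [[536.0, -192.0, 294.0], [375.0, -149.0, 199.0]]
105 [477. 187. 199.] err 0.0 dj 0.09 tilt 101.0 mugminz 133.0 bodymin 95.0 [[543.0, -202.0, 298.0], [384.0, -159.0, 199.0]]
125 [493. 174. 199.] err 0.0 dj 0.1 tilt 115.0 mugminz 110.0 bodymin 97.0 [[556.0, -214.0, 303.0], [400.0, -172.0, 199.0]]
145 [512. 160. 199.] err 0.0 dj 0.1 tilt 127.0 mugminz 95.0 bodymin 111.0 [[571.0, -228.0, 308.0], [419.0, -187.0, 199.0]]
165 [530. 147. 202.] err 0.0 dj 0.1 tilt 136.0 mugminz 90.0 bodymin 139.0 [[585.0, -240.0, 317.0], [437.0, -200.0, 202.0]]
```

Emit:
{"fn": "apply_moves", "kwargs": {"plan": [[0.28, -0.03, 0.56, 0.06, -0.5, -0.02, 0.5], [0.3, -0.03, 0.54, 0.06, -0.5, -0.02, 0.5], [0.34, -0.02, 0.52, 0.05, -0.5, -0.02, 0.5], [0.36, -0.02, 0.51, 0.06, -0.5, -0.02, 0.5], [0, 0, 0, 0, 0, 0, 0.5]]}}

```text
time: 14.02
tool_pos: [445.1, -188.6, 103.0]
tcp_rot: [[-0.613, -0.424, 0.667], [-0.28, 0.906, 0.318], [-0.739, 0.008, -0.674]]
wrist_force: [-0.5, -0.5, 0.6]
width: 43.6
finger_force: 0.0
```

```bash
python3 - <<'E'
from srch import *
o=manip.observe();print(np.round(o['tool_pos'],1),o['wrist_force'],o['time'])
H=C+RM@G;Rg=grasp(42)
S=snap("scene");cv2.imwrite("pics/s4.png",cv2.resize(S["frame"][120:280,340:560,::-1],(770,560)))
plan([(H,Rg,.5,5)])
E
```

```text
[ 445.1 -188.6  103. ] [-0.52209469 -0.53237496  0.55870631] 14.025
[[-0.01, 0.0, 0.26, 0.01, -0.01, 0.0, 0.5], [0.0, 0.0, 0.27, 0.01, -0.01, -0.01, 0.5], [0.0, 0.0, 0.26, 0.01, -0.01, 0.0, 0.5], [-0.01, 0.0, 0.27, 0.01, -0.01, -0.01, 0.5], [0.0, -0.01, 0.26, 0.0, -0.01, 0.0, 0.5]]
end [ 500.  -164.7   53. ] 5
```

View pics/s4.png

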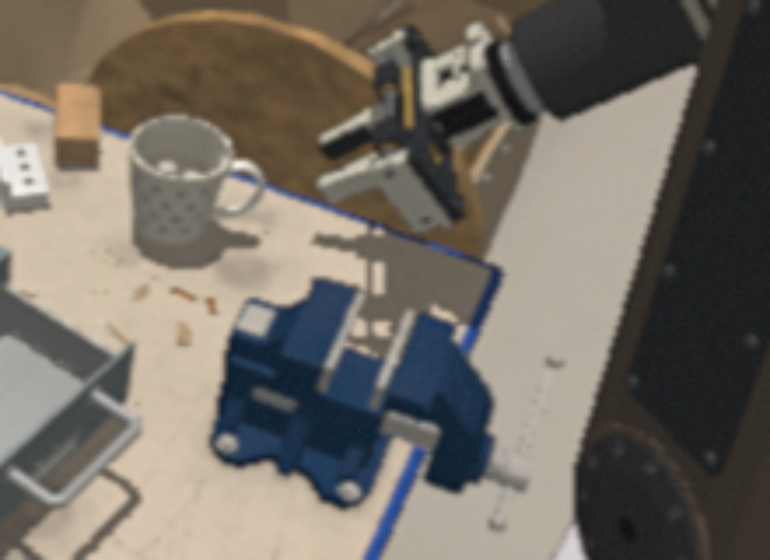

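The gripper slants towards the mug handle at (245, 195) and is clear of the disc and vise. I'll close in and grip.

Emit:
{"fn": "apply_moves", "kwargs": {"plan": [[0, 0, 0.26, 0, 0, 0, 0.5], [0, 0, 0.27, 0, 0, 0, 0.5], [0, 0, 0.26, 0, 0, 0, 0.5], [0, 0, 0.27, 0, 0, 0, 0.5], [0, 0, 0.26, 0, 0, 0, 0.5], [0, 0, 0, 0, 0, 0, 0.5]], "grip_force": 60}}

```text
time: 14.82
tool_pos: [500.2, -164.0, 52.7]
tcp_rot: [[-0.607, -0.425, 0.671], [-0.285, 0.905, 0.315], [-0.741, 0.0, -0.671]]
wrist_force: [-0.9, -0.8, 0.8]
width: 43.8
finger_force: 0.0
```

Emit:
{"fn": "apply_moves", "kwargs": {"plan": [[0, 0, 0, 0, 0, 0, 0.2], [0, 0, 0, 0, 0, 0, 0.1], [0, 0, 0, 0, 0, 0, 0.05], [0, 0, 0, 0, 0, 0, 0.05]]}}

```text
time: 15.32
tool_pos: [500.0, -164.9, 54.2]
tcp_rot: [[-0.606, -0.424, 0.673], [-0.286, 0.906, 0.313], [-0.742, -0.003, -0.67]]
wrist_force: [-1.2, -1.5, 2.1]
width: 11.4
finger_force: 60.0
```

```bash
python3 - <<'E'
from srch import *
o=manip.observe();print(np.round(o['tool_pos'],1),np.round(o['wrist_force'],1),o['width'],o['finger_force'],o['time'])
p=np.array(o['tool_pos']);plan([(p+[0,0,130],None,.05,8)])
E
```

```text
[ 500.  -164.9   54.2] [-1.2 -1.5  2.1] 11.368835351140179 60.009040440272656 15.325
[[-0.2, 0.0, -0.18, 0.0, 0.0, 0.0, 0.05], [-0.2, 0.0, -0.18, 0.0, 0.0, 0.0, 0.05], [-0.2, 0.0, -0.18, 0.0, 0.0, 0.0, 0.05], [-0.2, 0.0, -0.18, 0.0, 0.0, 0.0, 0.05], [-0.2, 0.0, -0.18, 0.0, 0.0, 0.0, 0.05], [-0.2, 0.0, -0.18, 0.0, 0.0, 0.0, 0.05], [-0.2, 0.0, -0.19, 0.0, 0.0, 0.0, 0.05], [-0.21, -0.01, -0.18, 0.0, 0.0, 0.0, 0.05]]
end [ 500.3 -165.1  184.2] 8
```

Emit:
{"fn": "apply_moves", "kwargs": {"plan": [[-0.1, 0, -0.09, 0, 0, 0, 0.05], [-0.2, 0, -0.18, 0, 0, 0, 0.05], [-0.25, 0, -0.22, 0, 0, 0, 0.05], [-0.25, 0, -0.22, 0, 0, 0, 0.05], [-0.25, 0, -0.22, 0, 0, 0, 0.05], [-0.25, 0, -0.22, 0, 0, 0, 0.05], [-0.2, 0, -0.18, 0, 0, 0, 0.05], [-0.1, 0, -0.09, 0, 0, 0, 0.05]]}}

```text
time: 16.32
tool_pos: [500.6, -163.5, 183.2]
tcp_rot: [[-0.606, -0.425, 0.672], [-0.287, 0.905, 0.314], [-0.742, -0.003, -0.67]]
wrist_force: [0.7, -0.5, -4.1]
width: 11.4
finger_force: 60.0
```

```bash
cat > s6.py <<'E'
from s4 import *
import sys
o=manip.observe();print(np.round(o['tool_pos'],1),np.round(o['wrist_force'],1),o['width'],o['time'])
Rg=grasp(42);h=75
def P(rr):
    R=toolR(h,0,rr);lr,Rm=lowrim(R,Rg);p=U(-150,15,90)-lr;p[2]=max(p[2],199);return p,R
W=[]
for a in sys.argv[1:]:
    r=float(a);p,R=P(r);W.append((p,R,.05,14 if r==0 else 1))
plan(W)
S=snap("scene");cv2.imwrite("pics/s5_%.1f.png"%o['time'],cv2.resize(S["frame"][60:300,270:590,::-1],(800,600)))
m=manip.masks_of(S,"bolt0");print(len(m))
T=snap("top");
for n in("mug","bolt0"):
  for x in manip.recognise(T,n)[:4]:print(n,round(x['score'],2),np.round(np.array(x['at'])*[400,640]))
E
python3 s6.py 0; ls pics
```

```text
[ 500.6 -163.5  183.2] [ 0.7 -0.5 -4.1] 11.414193042641331 16.325
[[-0.18, 0.37, 0.17, -0.57, -0.47, -0.22, 0.05], [-0.18, 0.35, 0.2, -0.57, -0.47, -0.22, 0.05], [-0.18, 0.34, 0.23, -0.57, -0.47, -0.22, 0.05], [-0.17, 0.32, 0.26, -0.57, -0.47, -0.22, 0.05], [-0.17, 0.3, 0.29, -0.56, -0.47, -0.22, 0.05], [-0.16, 0.28, 0.31, -0.56, -0.47, -0.21, 0.05], [-0.15, 0.25, 0.34, -0.57, -0.47, -0.21, 0.05], [-0.14, 0.23, 0.36, -0.57, -0.47, -0.22, 0.05]]
[[-0.12, 0.21, 0.38, -0.56, -0.47, -0.21, 0.05], [-0.11, 0.18, 0.39, -0.57, -0.47, -0.22, 0.05], [-0.09, 0.15, 0.41, -0.56, -0.47, -0.21, 0.05], [-0.08, 0.13, 0.42, -0.57, -0.47, -0.22, 0.05], [-0.06, 0.1, 0.43, -0.56, -0.47, -0.21, 0.05], [-0.04, 0.07, 0.45, -0.57, -0.46, -0.22, 0.05]]
end [558.8 207.5 199. ] 14
0
mug 0.82 [213. 438.]
bolt0 0.46 [207. 434.]
bolt0 0.43 [219. 434.]
s1.png
s3.png
s4.png
s5_16.3.png
scene0.png
t2.png
top0.png
```

Emit:
{"fn": "apply_moves", "kwargs": {"plan": [[-0.18, 0.37, 0.17, -0.57, -0.47, -0.22, 0.05], [-0.18, 0.35, 0.2, -0.57, -0.47, -0.22, 0.05], [-0.18, 0.34, 0.23, -0.57, -0.47, -0.22, 0.05], [-0.17, 0.32, 0.26, -0.57, -0.47, -0.22, 0.05], [-0.17, 0.3, 0.29, -0.56, -0.47, -0.22, 0.05], [-0.16, 0.28, 0.31, -0.56, -0.47, -0.21, 0.05], [-0.15, 0.25, 0.34, -0.57, -0.47, -0.21, 0.05], [-0.14, 0.23, 0.36, -0.57, -0.47, -0.22, 0.05]]}}

```text
time: 17.58
tool_pos: [534.5, 47.9, 190.6]
tcp_rot: [[-0.243, -0.804, 0.542], [-0.203, 0.589, 0.782], [-0.949, 0.08, -0.306]]
wrist_force: [0.5, -0.6, -3.3]
width: 11.2
finger_force: 60.0
```

Emit:
{"fn": "apply_moves", "kwargs": {"plan": [[-0.12, 0.21, 0.38, -0.56, -0.47, -0.21, 0.05], [-0.11, 0.18, 0.39, -0.57, -0.47, -0.22, 0.05], [-0.09, 0.15, 0.41, -0.56, -0.47, -0.21, 0.05], [-0.08, 0.13, 0.42, -0.57, -0.47, -0.22, 0.05], [-0.06, 0.1, 0.43, -0.56, -0.47, -0.21, 0.05], [-0.04, 0.07, 0.45, -0.57, -0.47, -0.22, 0.05]]}}

```text
time: 18.32
tool_pos: [560.1, 207.3, 196.8]
tcp_rot: [[-0.0, -0.966, 0.259], [0.002, 0.259, 0.966], [-1.0, 0.001, 0.002]]
wrist_force: [0.7, -0.2, -3.3]
width: 11.2
finger_force: 60.0
```

```bash
python3 s6.py $(seq 6 6 164)
```

```text
[560.1 207.3 196.8] [ 0.7 -0.2 -3.3] 11.202126897201122 18.325
[[-0.04, 0.23, -0.01, 0.0, 0.01, 0.99, 0.05], [0.01, 0.1, -0.01, 0.0, 0.0, 0.5, 0.05], [0.02, 0.11, -0.01, 0.0, 0.0, 0.5, 0.05], [0.02, 0.09, -0.02, 0.0, 0.0, 0.5, 0.05], [0.02, 0.09, -0.01, 0.0, 0.0, 0.5, 0.05], [0.03, 0.08, -0.02, 0.0, 0.0, 0.5, 0.05], [0.03, 0.08, -0.02, 0.0, 0.0, 0.5, 0.05], [0.03, 0.07, -0.02, 0.0, 0.0, 0.5, 0.05]]
[[0.04, 0.07, -0.03, 0.0, 0.0, 0.5, 0.05], [0.03, 0.06, -0.02, 0.0, 0.0, 0.5, 0.05], [0.04, 0.06, -0.02, 0.0, 0.0, 0.5, 0.05], [0.03, 0.04, -0.02, 0.0, 0.0, 0.5, 0.05], [0.04, 0.05, -0.03, 0.0, 0.0, 0.5, 0.05], [0.03, 0.03, -0.02, 0.0, 0.0, 0.5, 0.05], [0.03, 0.03, -0.02, 0.0, 0.0, 0.5, 0.05], [0.03, 0.03, -0.02, 0.0, 0.0, 0.5, 0.05]]
[[0.03, 0.02, -0.03, 0.0, 0.0, 0.5, 0.05], [0.02, 0.02, -0.02, 0.0, 0.0, 0.5, 0.05], [0.02, 0.01, -0.02, 0.0, 0.0, 0.5, 0.05], [0.01, 0.01, -0.02, 0.0, 0.0, 0.5, 0.05], [0.02, 0.01, -0.02, 0.0, 0.0, 0.5, 0.05], [0.01, 0.0, -0.02, 0.0, 0.0, 0.5, 0.05], [0.0, 0.0, -0.03, 0.0, 0.0, 0.5, 0.05], [0.0, 0.0, -0.02, 0.0, 0.0, 0.5, 0.05]]
[[0.0, 0.0, -0.02, 0.0, 0.0, 
[... 559 characters left out ...]
 0.05], [-0.04, 0.03, -0.02, 0.0, 0.0, 0.5, 0.05], [-0.05, 0.02, -0.02, 0.0, 0.0, 0.5, 0.05]]
[[-0.04, 0.03, -0.03, 0.0, 0.0, 0.5, 0.05], [-0.05, 0.03, -0.02, 0.0, 0.0, 0.5, 0.05], [-0.04, 0.04, -0.02, 0.0, 0.0, 0.5, 0.05], [-0.04, 0.04, -0.02, 0.0, 0.0, 0.5, 0.05], [-0.04, 0.03, -0.03, 0.0, 0.0, 0.5, 0.05], [-0.04, 0.04, -0.02, 0.0, 0.0, 0.5, 0.05], [-0.03, 0.05, -0.02, 0.0, 0.0, 0.5, 0.05], [-0.03, 0.04, -0.02, 0.0, 0.0, 0.5, 0.05]]
[[-0.03, 0.05, -0.03, 0.0, 0.0, 0.5, 0.05], [-0.02, 0.05, -0.02, 0.0, 0.0, 0.5, 0.05], [-0.03, 0.05, -0.02, 0.0, 0.0, 0.5, 0.05], [0.0, 0.05, -0.02, 0.0, 0.0, 0.5, 0.05], [0.0, 0.05, -0.02, 0.0, 0.0, 0.5, 0.05]]
end [527.3 148.4 201.7] 53
0
mug 0.64 [210. 270.]
```

Emit:
{"fn": "apply_moves", "kwargs": {"plan": [[-0.04, 0.23, 0, 0, 0, 1, 0.05], [0.03, 0.21, -0.02, 0, 0, 1, 0.05], [0.04, 0.18, -0.03, 0, 0, 1, 0.05], [0.05, 0.16, -0.04, 0, 0, 1, 0.05], [0.06, 0.14, -0.05, 0, 0, 1, 0.05], [0.07, 0.12, -0.04, 0, 0, 1, 0.05], [0.07, 0.08, -0.05, 0, 0, 1, 0.05], [0.06, 0.06, -0.04, 0, 0, 1, 0.05]]}}

```text
time: 19.58
tool_pos: [481.2, 210.3, 199.6]
tcp_rot: [[-0.719, -0.644, 0.261], [0.195, 0.174, 0.965], [-0.667, 0.745, 0.0]]
wrist_force: [-0.2, -1.1, -4.3]
width: 10.6
finger_force: 60.0
```

Emit:
{"fn": "apply_moves", "kwargs": {"plan": [[0.06, 0.04, -0.05, 0, 0, 1, 0.05], [0.04, 0.03, -0.04, 0, 0, 1, 0.05], [0.03, 0.02, -0.04, 0, 0, 1, 0.05], [0.02, 0.01, -0.05, 0, 0, 1, 0.05], [0, 0, -0.04, 0, 0, 1, 0.05], [-0.01, 0, -0.04, 0, 0, 1, 0.05]]}}

```text
time: 20.32
tool_pos: [467.6, 197.8, 199.3]
tcp_rot: [[-0.96, -0.098, 0.261], [0.26, 0.026, 0.965], [-0.102, 0.995, 0.0]]
wrist_force: [0.4, -0.2, -3.5]
width: 11.0
finger_force: 60.0
```

```bash
sed -i '/^S=snap/,$d' s6.py; python3 s6.py $(seq 89 5.5 166)
```

```text
[467.6 197.8 199.3] [ 0.4 -0.2 -3.5] 10.998577575380013 20.325
[[-0.03, -0.01, -0.02, 0.0, 0.02, 0.8, 0.05], [-0.05, 0.0, -0.04, 0.0, 0.0, 0.92, 0.05], [-0.05, 0.0, -0.03, 0.0, 0.0, 0.92, 0.05], [-0.07, 0.02, -0.04, 0.0, 0.0, 0.91, 0.05], [-0.08, 0.02, -0.04, 0.0, 0.0, 0.92, 0.05], [-0.08, 0.03, -0.04, 0.0, 0.0, 0.92, 0.05], [-0.08, 0.04, -0.04, 0.0, 0.0, 0.91, 0.05], [-0.08, 0.05, -0.04, 0.0, 0.0, 0.92, 0.05]]
[[-0.08, 0.06, -0.04, 0.0, 0.0, 0.92, 0.05], [-0.08, 0.07, -0.04, 0.0, 0.0, 0.91, 0.05], [-0.06, 0.08, -0.04, 0.0, 0.0, 0.92, 0.05], [-0.06, 0.08, -0.04, 0.0, 0.0, 0.92, 0.05], [-0.05, 0.08, -0.04, 0.0, 0.0, 0.91, 0.05], [-0.01, 0.1, -0.04, 0.0, 0.0, 0.92, 0.05], [-0.01, 0.09, -0.03, 0.0, 0.0, 0.92, 0.05]]
end [530.7 146.1 202.2] 15
```

Emit:
{"fn": "apply_moves", "kwargs": {"plan": [[-0.03, -0.01, -0.02, 0, 0.02, 0.8, 0.05], [-0.05, 0, -0.04, 0, 0, 0.92, 0.05], [-0.05, 0, -0.03, 0, 0, 0.92, 0.05], [-0.07, 0.02, -0.04, 0, 0, 0.92, 0.05], [-0.08, 0.02, -0.04, 0, 0, 0.92, 0.05], [-0.08, 0.03, -0.04, 0, 0, 0.92, 0.05], [-0.08, 0.04, -0.04, 0, 0, 0.92, 0.05], [-0.08, 0.05, -0.04, 0, 0, 0.92, 0.05]]}}

```text
time: 21.32
tool_pos: [495.4, 172.4, 199.1]
tcp_rot: [[-0.765, 0.589, 0.259], [0.205, -0.158, 0.966], [0.61, 0.792, -0.0]]
wrist_force: [0.9, 0.9, -2.7]
width: 11.0
finger_force: 60.0
```

Emit:
{"fn": "apply_moves", "kwargs": {"plan": [[-0.08, 0.06, -0.04, 0, 0, 0.92, 0.05], [-0.08, 0.07, -0.04, 0, 0, 0.92, 0.05], [-0.06, 0.08, -0.04, 0, 0, 0.92, 0.05], [-0.06, 0.08, -0.04, 0, 0, 0.92, 0.05], [-0.05, 0.08, -0.04, 0, 0, 0.92, 0.05], [-0.01, 0.1, -0.04, 0, 0, 0.92, 0.05], [-0.01, 0.09, -0.03, 0, 0, 0.92, 0.05], [0, 0, 0, 0, 0, 0, 0.05]]}}

```text
time: 22.32
tool_pos: [530.8, 146.3, 202.6]
tcp_rot: [[-0.234, 0.937, 0.259], [0.062, -0.251, 0.966], [0.97, 0.242, 0.001]]
wrist_force: [0.3, 0.4, -2.6]
width: 10.8
finger_force: 60.0
```

```bash
python3 - <<'E'
from h import *
S=snap("scene");cv2.imwrite("pics/s7.png",cv2.resize(S["frame"][100:300,260:520,::-1],(780,600)))
o=manip.observe();print(np.round(o['tool_pos'],1),o['wrist_force'],o['time'])
for n in("bolt0",):
  for p in(S,snap("top")):
    for x in manip.recognise(p,n)[:5]:print(round(x['score'],2),np.round(np.array(x['at'])*[400,640]),onz(p,x['at'],25).round())
E
```

```text
[530.6 146.6 202.5] [ 0.18411567  0.55341563 -1.90217622] 22.375
0.6 [230. 355.] [530. 124.  25.]
0.42 [234. 335.] [565. 173.  25.]
0.59 [223. 296.] [569. 215.  25.]
0.56 [212. 323.] [599. 137.  25.]
```

View pics/s7.png

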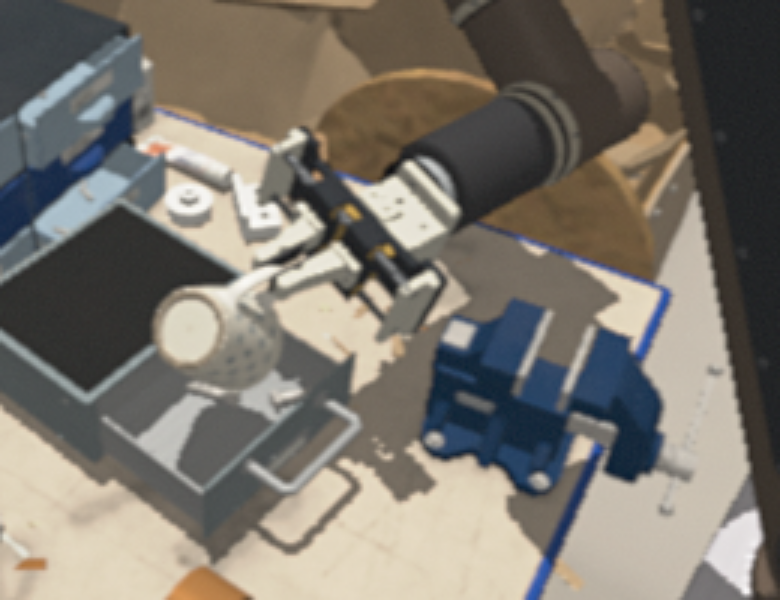

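The mug is tipped over the drawer, with bolts lying on the drawer floor near (207, 390) and (285, 395). I'll give it a small shake and then look at the bolts again.

Emit:
{"fn": "apply_moves", "kwargs": {"plan": [[0, 0, 0, 0, 0, 0.7, 0.05], [0, 0, 0, 0, 0, -0.7, 0.05], [0, 0, 0, 0, 0, 0.7, 0.05], [0.1, 0, 0, 0, 0, -0.7, 0.05], [0.2, 0, 0, 0, 0, 0, 0.05], [0, 0, 0, 0, 0, 0, 0.05]]}}

```text
time: 23.28
tool_pos: [526.6, 148.3, 220.7]
tcp_rot: [[-0.233, 0.938, 0.257], [0.061, -0.25, 0.966], [0.971, 0.241, 0.001]]
wrist_force: [0.1, 0.7, -2.7]
width: 11.5
finger_force: 60.0
```

```bash
cat > s8.py <<'E'
from s4 import *
o=manip.observe();print(np.round(o['tool_pos'],1),np.round(o['wrist_force'],2),o['time'])
for p in(snap("scene"),snap("top")):
    for x in manip.recognise(p,"bolt0")[:6]:print(round(x['score'],2),np.round(np.array(x['at'])*[400,640]),onz(p,x['at'],25).round())
Rg=grasp(42)
p=np.array(o['tool_pos']);W=[]
for r in(130,90,50,0): W.append((np.array([500,155,215.]),toolR(75,0,r),.05,1))
H=C+RM@G+[0,0,1.2]
W+=[(H+[0,0,150],Rg,.05,12)]
plan(W)
E
python3 s8.py
```

```text
[526.6 148.3 220.7] [ 0.05  0.69 -2.69] 23.275
0.38 [229. 355.] [531. 120.  25.]
0.37 [213. 325.] [596. 133.  25.]
[[0.01, -0.07, 0.0, 0.0, 0.0, -0.86, 0.05], [0.01, -0.06, 0.0, 0.0, 0.0, -0.86, 0.05], [0.02, -0.06, 0.0, 0.0, 0.0, -0.86, 0.05], [0.02, -0.06, 0.0, 0.0, 0.0, -0.86, 0.05], [0.03, -0.06, 0.0, 0.0, -0.01, -0.86, 0.05], [0.03, -0.06, 0.0, 0.0, -0.01, -0.86, 0.05], [0.04, -0.06, -0.01, -0.01, 0.0, -0.86, 0.05], [0.0, 0.0, 0.0, 0.0, 0.0, -0.95, 0.05]]
[[0.0, 0.0, 0.0, 0.0, 0.0, -0.95, 0.05], [0.0, 0.0, 0.0, 0.0, 0.0, -0.95, 0.05], [0.0, 0.0, 0.0, 0.0, 0.0, -0.95, 0.05], [0.0, 0.0, 0.0, 0.0, 0.0, -0.96, 0.05], [0.0, 0.0, 0.0, 0.0, 0.0, -0.95, 0.05], [0.0, 0.0, 0.0, 0.0, 0.0, -0.96, 0.05], [0.0, 0.0, 0.0, 0.0, 0.0, -0.95, 0.05], [0.0, 0.0, 0.0, 0.0, 0.0, -0.95, 0.05]]
[[0.0, 0.0, 0.0, 0.0, 0.0, -0.95, 0.05], [0.0, 0.0, 0.0, 0.0, 0.0, -0.95, 0.05], [0.0, 0.0, 0.0, 0.0, 0.0, -0.95, 0.05], [0.0, 0.0, 0.0, 0.0, 0.0, -0.96, 0.05], [0.0, 0.0, 0.0, 0.0, 0.0, -0.95, 0.05], [0.0, 0.0, 0.0, 0.0, 0.0, -0.93, 0.05], [0.0, 0.0, 0.0, 0.0, 0.0, -0.93, 0.05], [0.0, 0.0, 0.0, 0.0, 0.0, -0.93, 0.05]]
[[0.0, 0.0, 0.0, 0.0, 0.0, -0.92, 0.05], [0.0, 0.0, 0.0, 0.0, 0.0, -0.93, 0.05], [0.0, 0.0, 0.0, 0.0, 0.0, -0.92, 0.05], [0.0, 0.0, 0.0, 0.0, 0.0, -0.93, 0.05], [0.0, 0.0, 0.0, 0.0, 0.0, -0.92, 0.05], [0.0, 0.0, 0.0, 0.0, 0.0, -0.93, 0.05], [0.02, -0.12, -0.43, 0.66, 0.55, 0.25, 0.05], [0.04, -0.14, -0.42, 0.66, 0.55, 0.25, 0.05]]
[[0.05, -0.17, -0.4, 0.66, 0.55, 0.26, 0.05], [0.07, -0.2, -0.39, 0.66, 0.54, 0.26, 0.05], [0.09, -0.23, -0.37, 0.66, 0.54, 0.25, 0.05], [0.1, -0.26, -0.34, 0.66, 0.55, 0.26, 0.05], [0.11, -0.29, -0.32, 0.66, 0.54, 0.25, 0.05], [0.12, -0.31, -0.29, 0.66, 0.55, 0.26, 0.05], [0.13, -0.33, -0.26, 0.67, 0.54, 0.25, 0.05], [0.14, -0.35, -0.23, 0.66, 0.55, 0.26, 0.05]]
[[0.14, -0.38, -0.2, 0.67, 0.54, 0.25, 0.05], [0.14, -0.39, -0.17, 0.66, 0.55, 0.26, 0.05]]
end [ 500.1 -164.5  204.4] 42
```

Emit:
{"fn": "apply_moves", "kwargs": {"plan": [[0.01, -0.07, 0, 0, 0, -0.86, 0.05], [0.01, -0.06, 0, 0, 0, -0.86, 0.05], [0.02, -0.06, 0, 0, 0, -0.86, 0.05], [0.02, -0.06, 0, 0, 0, -0.86, 0.05], [0.03, -0.06, 0, 0, 0, -0.86, 0.05], [0.03, -0.06, 0, 0, 0, -0.86, 0.05], [0.04, -0.06, 0, 0, 0, -0.86, 0.05], [0, 0, 0, 0, 0, -0.95, 0.05]]}}

```text
time: 24.48
tool_pos: [499.9, 155.4, 214.9]
tcp_rot: [[-0.8, 0.543, 0.257], [0.212, -0.145, 0.966], [0.562, 0.827, 0.001]]
wrist_force: [0.2, -0.0, -2.2]
width: 11.3
finger_force: 60.0
```

Emit:
{"fn": "apply_moves", "kwargs": {"plan": [[0, 0, 0, 0, 0, -1, 0.05], [0, 0, 0, 0, 0, -1, 0.05], [0, 0, 0, 0, 0, -1, 0.05], [0, 0, 0, 0, 0, -1, 0.05], [0, 0, 0, 0, 0, -1, 0.05], [0, 0, 0, 0, 0, -1, 0.05], [0, 0, 0, 0, 0, -1, 0.05], [0, 0, 0, 0, 0, -1, 0.05]]}}

```text
time: 25.48
tool_pos: [500.2, 155.3, 214.9]
tcp_rot: [[-0.938, -0.232, 0.257], [0.25, 0.06, 0.966], [-0.24, 0.971, 0.001]]
wrist_force: [0.4, -0.4, -2.1]
width: 11.3
finger_force: 60.0
```

```bash
sed -i 's/(130,90,50,0)/(50,0)/' s8.py; python3 s8.py; python3 - <<'E'
from s4 import *
o=manip.observe();R=np.array(o['tcp_rot']).reshape(3,3);Rg=grasp(42);H=C+RM@G+[0,0,151.2]
p=np.array(o['tool_pos']);j=np.array(o['joints'])
r=walk(p,R,np.array([500,155,215.]),toolR(75,0,0),j,12);print(r);r=walk(np.array([500,155,215.]),toolR(75,0,0),H,Rg,r[0],12);print(r)
E
```

```text
[500.2 155.3 214.9] [ 0.43 -0.35 -2.07] 25.475
0.61 [231. 357.] [522. 124.  25.]
0.45 [232. 334.] [572. 168.  25.]
0.61 [213. 326.] [597. 131.  25.]
0.53 [219. 298.] [581. 209.  25.]
0.17 [272. 219.] [434. 427.  25.]
[[0.0, 0.0, 0.0, 0.0, 0.0, -0.88, 0.05], [0.0, 0.0, 0.0, 0.0, 0.0, -0.88, 0.05], [0.0, 0.0, 0.0, 0.01, 0.0, -0.88, 0.05], [0.0, 0.0, 0.0, 0.0, 0.0, -0.88, 0.05], [0.0, 0.0, -0.01, 0.01, -0.01, -0.89, 0.05], [0.0, 0.0, 0.0, 0.0, 0.0, -0.93, 0.05], [0.0, 0.0, 0.0, 0.0, 0.0, -0.93, 0.05], [0.0, 0.0, 0.0, 0.0, 0.0, -0.92, 0.05]]
[[0.0, 0.0, 0.0, 0.0, 0.0, -0.93, 0.05], [0.0, 0.0, 0.0, 0.0, 0.0, -0.92, 0.05], [0.0, 0.0, 0.0, 0.0, 0.0, -0.93, 0.05], [0.0, 0.0, 0.0, 0.0, 0.0, -0.92, 0.05], [0.0, 0.0, 0.0, 0.0, 0.0, -0.93, 0.05], [0.0, 0.0, 0.0, 0.0, 0.0, -0.92, 0.05], [0.01, -0.11, -0.43, 0.66, 0.55, 0.25, 0.05], [0.04, -0.15, -0.42, 0.66, 0.54, 0.25, 0.05]]
[[0.06, -0.17, -0.4, 0.66, 0.55, 0.25, 0.05], [0.07, -0.2, -0.39, 0.66, 0.55, 0.26, 0.05], [0.09, -0.23, -0.37, 0.66, 0.54, 0.26, 0.05], [0.1, -0.26, -0.34, 0.66, 0.54, 0.25, 0.05], [0.11, -0.29, -0.32, 0.66, 0.55, 0.26, 0.05], [0.12, -0.31, -0.29, 0.66, 0.54, 0.25, 0.05], [0.13, -0.33, -0.26, 0.67, 0.55, 0.26, 0.05], [0.14, -0.35, -0.23, 0.66, 0.54, 0.25, 0.05]]
[[0.14, -0.37, -0.2, 0.67, 0.55, 0.26, 0.05], [0.14, -0.4, -0.17, 0.66, 0.54, 0.25, 0.05]]
end [ 500.1 -164.7  204.2] 26
(array([-0.39460576,  0.58058032, -0.35918227, -1.4633466 , -1.64899896,
        0.9439702 ]), np.float64(0.11130690193146486))
(array([-0.53946969,  0.0429739 , -0.43409021, -0.99086066, -0.82674396,
        0.01095158]), np.float64(0.11837849776169179))
```

Emit:
{"fn": "apply_moves", "kwargs": {"plan": [[0, 0, 0, 0, 0, -0.88, 0.05], [0, 0, 0, 0, 0, -0.88, 0.05], [0, 0, 0, 0, 0, -0.88, 0.05], [0, 0, 0, 0, 0, -0.88, 0.05], [0, 0, 0, 0, 0, -0.9, 0.05], [0, 0, 0, 0, 0, -0.93, 0.05], [0, 0, 0, 0, 0, -0.93, 0.05], [0, 0, 0, 0, 0, -0.93, 0.05]]}}

```text
time: 26.68
tool_pos: [500.2, 155.3, 215.1]
tcp_rot: [[-0.526, -0.811, 0.257], [0.141, 0.215, 0.966], [-0.839, 0.544, 0.001]]
wrist_force: [0.1, 0.4, -2.7]
width: 11.0
finger_force: 60.0
```

Emit:
{"fn": "apply_moves", "kwargs": {"plan": [[0, 0, 0, 0, 0, -0.93, 0.05], [0, 0, 0, 0, 0, -0.93, 0.05], [0, 0, 0, 0, 0, -0.93, 0.05], [0, 0, 0, 0, 0, -0.92, 0.05], [0, 0, 0, 0, 0, -0.92, 0.05], [0, 0, 0, 0, 0, -0.92, 0.05], [0.01, -0.11, -0.43, 0.66, 0.55, 0.25, 0.05], [0.04, -0.15, -0.42, 0.66, 0.55, 0.25, 0.05]]}}

```text
time: 27.68
tool_pos: [500.2, 101.3, 212.9]
tcp_rot: [[-0.086, -0.919, 0.385], [-0.092, 0.392, 0.916], [-0.992, 0.044, -0.118]]
wrist_force: [0.1, -0.8, -2.1]
width: 11.3
finger_force: 60.0
```

Emit:
{"fn": "apply_moves", "kwargs": {"plan": [[0.06, -0.17, -0.4, 0.66, 0.55, 0.25, 0.05], [0.07, -0.2, -0.39, 0.66, 0.55, 0.26, 0.05], [0.09, -0.23, -0.37, 0.66, 0.54, 0.26, 0.05], [0.1, -0.26, -0.34, 0.66, 0.54, 0.25, 0.05], [0.11, -0.29, -0.32, 0.66, 0.55, 0.26, 0.05], [0.12, -0.31, -0.29, 0.66, 0.54, 0.25, 0.05], [0.13, -0.33, -0.26, 0.67, 0.55, 0.26, 0.05], [0.14, -0.35, -0.23, 0.66, 0.54, 0.25, 0.05]]}}

```text
time: 28.68
tool_pos: [500.3, -110.7, 206.5]
tcp_rot: [[-0.502, -0.545, 0.672], [-0.284, 0.837, 0.467], [-0.817, 0.044, -0.575]]
wrist_force: [0.1, 0.5, -2.1]
width: 11.4
finger_force: 60.0
```

```bash
cat > s9.py <<'E'
from s4 import *
o=manip.observe();print(np.round(o['tool_pos'],1),np.round(o['wrist_force'],2),o['time'])
Rg=grasp(42);H=C+RM@G+[0,0,1.2]
S=snap("scene");T=snap("top")
for p in(S,T):
    for x in manip.recognise(p,"bolt0")[:6]:print(round(x['score'],2),np.round(np.array(x['at'])*[400,640]),onz(p,x['at'],25).round())
im=np.hstack([cv2.resize(S["frame"][180:280,300:400,::-1],(400,400)),cv2.resize(T["frame"][170:250,250:350,::-1],(400,320))[:320].copy() if 0 else cv2.resize(T["frame"][150:250,255:355,::-1],(400,400))])
cv2.imwrite("pics/d.png",im)
plan([(H+[0,0,100],Rg,.05,2),(H+[0,0,3],Rg,.05,6)])
E
python3 s9.py
```

```text
[ 500.3 -110.7  206.5] [ 0.13  0.45 -2.09] 28.675
0.64 [232. 354.] [527. 133.  25.]
0.45 [220. 334.] [601. 131.  25.]
0.37 [230. 332.] [581. 166.  25.]
0.62 [240. 324.] [519. 137.  25.]
0.58 [218. 313.] [583. 168.  25.]
0.44 [215. 322.] [590. 141.  25.]
[[0.49, -0.4, 0.03, 0.68, 0.57, 0.27, 0.05], [0.48, -0.42, 0.09, 0.67, 0.57, 0.28, 0.05], [0.2, 0.0, 0.18, 0.0, 0.0, 0.0, 0.05], [0.2, 0.0, 0.18, 0.0, 0.0, 0.0, 0.05], [0.2, 0.0, 0.18, 0.0, 0.0, 0.0, 0.05], [0.2, 0.0, 0.18, 0.0, 0.0, 0.0, 0.05], [0.2, 0.0, 0.18, 0.0, 0.0, 0.0, 0.05], [0.2, 0.0, 0.18, 0.0, 0.0, 0.0, 0.05]]
end [ 500.2 -164.5   57.1] 8
```

View pics/d.png

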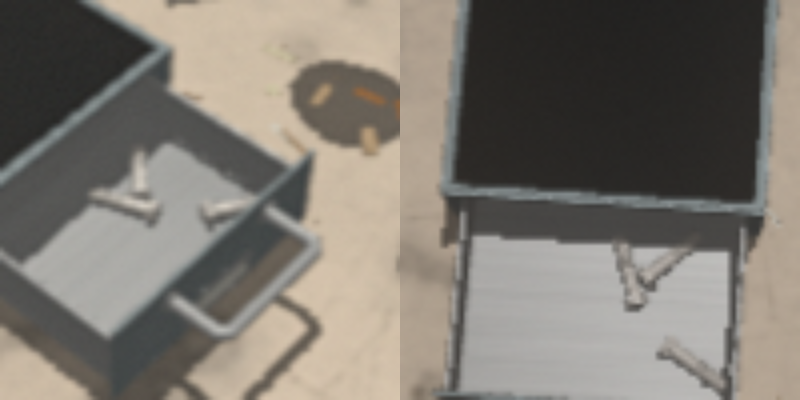

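Both views show all three bolts lying on the drawer floor, on the left around (125–215, 200) and on the right around (630–690, 270–360). Next I put the mug down.

Emit:
{"fn": "apply_moves", "kwargs": {"plan": [[0.49, -0.4, 0.03, 0.68, 0.57, 0.27, 0.05], [0.48, -0.42, 0.09, 0.67, 0.57, 0.28, 0.05], [0.2, 0, 0.18, 0, 0, 0, 0.05], [0.2, 0, 0.18, 0, 0, 0, 0.05], [0.2, 0, 0.18, 0, 0, 0, 0.05], [0.18, 0, 0.16, 0, 0, 0, 0.05], [0.15, 0, 0.13, 0, 0, 0, 0.05], [0, 0, 0, 0, 0, 0, 0.05]]}}

```text
time: 29.88
tool_pos: [499.5, -165.2, 77.3]
tcp_rot: [[-0.609, -0.421, 0.672], [-0.28, 0.907, 0.314], [-0.742, 0.004, -0.67]]
wrist_force: [-0.3, 0.2, -1.5]
width: 11.5
finger_force: 60.0
```

```bash
cat > s10.py <<'E'
from s4 import *
o=manip.observe();print(np.round(o['tool_pos'],1),np.round(o['wrist_force'],2),o['time'])
Rg=grasp(42);H=C+RM@G+[0,0,1.7]
T=snap("top");S=snap("scene")
for p in(T,S):
    a=cloud(p,np.ones((400,640),bool));k=(abs(a[:,0]-575)<65)&(abs(a[:,1]+129)<55)&(a[:,2]>80)&(a[:,2]<170)
    b=a[k];top=b[:,2].max();b=b[b[:,2]>top-25]
    A=np.c_[b[:,:2],np.ones(len(b))]
    print('rim',len(b),top.round(1),b.mean(0).round(1),'plane slopes deg',np.degrees(np.linalg.lstsq(A,b[:,2],rcond=None)[0][:2]).round(1))
plan([(H,Rg,.05,4)])
E
python3 s10.py
```

```text
[ 499.5 -165.2   77.3] [-0.3   0.19 -1.5 ] 29.875
rim 330 121.1 [ 568.9 -139.3  109.3] plane slopes deg [0.5 2.7]
rim 377 118.5 [ 568.5 -134.9  105.8] plane slopes deg [0.  0.1]
[[0.07, 0.01, 0.07, 0.0, 0.0, 0.0, 0.05], [0.07, 0.0, 0.07, 0.0, 0.0, 0.0, 0.05], [0.07, 0.01, 0.07, 0.0, -0.01, -0.01, 0.05], [0.08, 0.0, 0.07, -0.01, 0.0, 0.0, 0.05]]
end [ 500.3 -164.4   54.5] 4
```

Emit:
{"fn": "apply_moves", "kwargs": {"plan": [[0.07, 0, 0.07, 0, 0, 0, 0.05], [0.08, 0, 0.07, 0, 0, 0, 0.05], [0.08, 0, 0.07, 0, 0, 0, 0.05], [0.04, 0, 0.04, 0, 0, 0, 0.05], [0.01, 0, 0.01, 0, 0, 0, 0.05], [0, 0, 0, 0, 0, 0, 0.05]]}}

```text
time: 30.72
tool_pos: [500.5, -166.2, 56.2]
tcp_rot: [[-0.607, -0.421, 0.674], [-0.283, 0.907, 0.312], [-0.742, -0.001, -0.67]]
wrist_force: [0.4, -0.4, -2.8]
width: 11.2
finger_force: 60.0
```

Emit:
{"fn": "apply_moves", "kwargs": {"plan": [[0.02, 0, 0.02, 0, 0, 0, 0.05], [0.01, 0, 0.01, 0, 0, 0, 0.05], [0, 0, 0, 0, 0, 0, 0.05]]}}

```text
time: 31.1
tool_pos: [500.9, -166.1, 54.2]
tcp_rot: [[-0.606, -0.421, 0.674], [-0.283, 0.907, 0.312], [-0.743, -0.002, -0.669]]
wrist_force: [-2.2, -0.7, 2.9]
width: 11.2
finger_force: 60.0
```

Emit:
{"fn": "apply_moves", "kwargs": {"plan": [[0, 0, 0, 0, 0, 0, 0.2], [0, 0, 0, 0, 0, 0, 0.5], [0, 0, 0, 0, 0, 0, 0.5], [0, 0, -0.3, 0, 0, 0, 0.5], [0, 0, -0.6, 0, 0, 0, 0.5], [0, 0, -0.8, 0, 0, 0, 0.5], [0, 0, -0.8, 0, 0, 0, 0.2], [0, 0, -0.5, 0, 0, 0, 0]]}}

```text
time: 32.1
tool_pos: [377.5, -223.0, 176.4]
tcp_rot: [[-0.607, -0.421, 0.674], [-0.285, 0.907, 0.31], [-0.742, -0.004, -0.67]]
wrist_force: [0.7, -0.4, -1.2]
width: 29.2
finger_force: 0.0
```

```bash
cat > s11.py <<'E'
from s4 import *
o=manip.observe();p0=np.array(o['tool_pos']);R0=np.array(o['tcp_rot']).reshape(3,3);print(p0.round(1),np.round(o['joints'],2),o['time'])
T=snap("top")
a=cloud(T,np.ones((400,640),bool));k=(abs(a[:,0]-575)<65)&(abs(a[:,1]+129)<60)&(a[:,2]>86)&(a[:,2]<110);b=a[k];print('rim',len(b),b[:,2].max(),cv2.minEnclosingCircle(np.float32(b[:,:2])))
D=frame([0,0,-1],[-c_,-s_,0])
tgt=U(-300,0,0)
B=np.array([400,-40,250.]);C2=np.array([*U(-322,0,0)[:2],170.]);E=C2*1.;E[2]=66
j=np.array(o['joints'])
for (pa,Ra),(pb,Rb),n in((((p0,R0)),(B,D),20),((B,D),(C2,D),8),((C2,D),(E,D),4)):
    r=walk(pa,Ra,pb,Rb,j,n);print(r);
    if r is None:break
    j=r[0]
plan([(B,D,0,1),(C2,D,0,1),(E,D,0,3)])
E
python3 s11.py
```

```text
[ 377.5 -223.   176.4] [-0.89  0.06 -0.5  -0.99 -1.03  0.3 ] 32.1
rim 181 97.70514130741213 ((570.4224853515625, -132.86106872558594), 49.63191223144531)
(array([ 3.97706457e-01, -1.18039007e-01, -5.33637561e-01,  3.79354610e-12,
       -1.15519777e+00, -4.74500944e-01]), np.float64(0.07422068873463666))
(array([ 9.41709151e-01,  2.57343067e-02, -5.99022893e-01, -7.65039521e-10,
       -9.46039127e-01, -1.01850364e+00]), np.float64(0.08077151573660529))
(array([ 9.41709152e-01,  1.78342243e-01, -7.30966285e-01, -2.56669436e-14,
       -6.61487799e-01, -1.01850364e+00]), np.float64(0.07345817756316575))
[[-0.2, 0.26, 0.04, -0.43, 0.72, -0.95, 0], [-0.23, 0.24, 0.04, -0.43, 0.72, -0.95, 0], [-0.25, 0.21, 0.03, -0.43, 0.72, -0.95, 0], [-0.28, 0.19, 0.02, -0.43, 0.72, -0.95, 0], [-0.29, 0.16, 0.0, -0.43, 0.71, -0.94, 0], [-0.31, 0.13, -0.01, -0.42, 0.72, -0.95, 0], [-0.31, 0.1, -0.03, -0.43, 0.71, -0.94, 0], [-0.32, 0.07, -0.06, -0.42, 0.72, -0.95, 0]]
[[-0.32, 0.03, -0.08, -0.43, 0.71, -0.94, 0], [-0.32, 0.01, -0.09, -0.42, 0.72, -0.95, 0], [-0.81, 0.11, 0.27, 0.0, 0.0, 0.0, 0], [-0.8, 0.11, 0.27, 0.0, 0.0, 0.0, 0], [-0.81, 0.11, 0.26, 0.0, 0.0, 0.0, 0], [-0.8, 0.11, 0.27, 0.0, 0.0, 0.0, 0], [-0.81, 0.11, 0.26, 0.0, 0.0, 0.0, 0], [0.0, 0.0, 0.58, 0.0, 0.0, 0.0, 0]]
[[0.0, 0.0, 0.58, 0.0, 0.0, 0.0, 0], [0.0, 0.0, 0.57, 0.0, 0.0, 0.0, 0]]
end [385.7 203.9  66.2] 18
```

Emit:
{"fn": "apply_moves", "kwargs": {"plan": [[-0.2, 0.26, 0.04, -0.43, 0.72, -0.95, 0], [-0.23, 0.24, 0.04, -0.43, 0.72, -0.95, 0], [-0.25, 0.21, 0.03, -0.43, 0.72, -0.95, 0], [-0.28, 0.19, 0.02, -0.43, 0.72, -0.95, 0], [-0.29, 0.16, 0, -0.43, 0.71, -0.94, 0], [-0.31, 0.13, -0.01, -0.42, 0.72, -0.95, 0], [-0.31, 0.1, -0.03, -0.43, 0.71, -0.94, 0], [-0.32, 0.07, -0.06, -0.42, 0.72, -0.95, 0]]}}

```text
time: 33.15
tool_pos: [397.3, -74.6, 233.5]
tcp_rot: [[-0.26, -0.959, 0.112], [-0.952, 0.274, 0.134], [-0.159, -0.072, -0.985]]
wrist_force: [0.5, -1.6, -0.5]
width: 0.6
finger_force: 0.0
```

Emit:
{"fn": "apply_moves", "kwargs": {"plan": [[-0.32, 0.03, -0.08, -0.43, 0.71, -0.94, 0], [-0.32, 0.01, -0.09, -0.42, 0.72, -0.95, 0], [-0.81, 0.11, 0.1, 0, 0, 0, 0], [-0.8, 0.11, 0.2, 0, 0, 0, 0], [-0.81, 0.11, 0.26, 0, 0, 0, 0], [-0.8, 0.11, 0.27, 0, 0, 0, 0], [-0.81, 0.11, 0.26, 0, 0, 0, 0], [0, 0, 0, 0, 0, 0, 0]]}}

```text
time: 34.15
tool_pos: [388.0, 207.5, 182.4]
tcp_rot: [[-0.074, -0.997, -0.001], [-0.997, 0.074, 0.004], [-0.004, 0.002, -1.0]]
wrist_force: [-0.5, -0.8, 0.2]
width: 0.7
finger_force: 0.0
```

```bash
python3 - <<'E'
from s4 import *
o=manip.observe();print(np.round(o['tool_pos'],1),np.round(o['wrist_force'],1),o['width'],o['time'])
D=frame([0,0,-1],[-c_,-s_,0]);z=np.array([0,0,1])
plan([(U(-322,2,66),D,0,3),(U(-297,2,66),D,0,3),(U(-165,2,66),D,0,8)])
E
```

```text
[388.  207.5 182.4] [-0.5 -0.8  0.2] 0.7196413076756264 34.15
[[0.01, 0.01, 0.65, 0.01, 0.01, 0.01, 0], [0.01, 0.01, 0.65, 0.0, 0.01, 0.01, 0], [0.02, 0.02, 0.64, 0.01, 0.02, 0.01, 0], [0.0, -0.14, 0.0, 0.0, 0.0, 0.0, 0], [0.0, -0.14, 0.0, 0.0, 0.0, 0.0, 0], [0.0, -0.14, 0.0, 0.0, 0.0, 0.0, 0], [0.0, -0.28, 0.0, 0.0, 0.0, 0.0, 0], [0.0, -0.27, 0.0, 0.0, 0.0, 0.0, 0]]
[[0.0, -0.28, 0.0, 0.0, 0.0, 0.0, 0], [0.0, -0.27, 0.0, 0.0, 0.0, 0.0, 0], [0.0, -0.28, 0.0, 0.0, 0.0, 0.0, 0], [0.0, -0.27, 0.0, 0.0, 0.0, 0.0, 0], [0.0, -0.28, 0.0, 0.0, 0.0, 0.0, 0], [0.0, -0.27, 0.0, 0.0, 0.0, 0.0, 0]]
end [542.1 193.5  66.1] 14
```

Emit:
{"fn": "apply_moves", "kwargs": {"plan": [[0.01, 0.01, 0.65, 0, 0, 0, 0], [0.01, 0.01, 0.65, 0, 0, 0, 0], [0.02, 0.02, 0.64, 0, 0, 0, 0], [0, -0.14, 0, 0, 0, 0, 0], [0, -0.14, 0, 0, 0, 0, 0], [0, -0.14, 0, 0, 0, 0, 0], [0, -0.2, 0, 0, 0, 0, 0], [0, -0.2, 0, 0, 0, 0, 0]]}}

```text
time: 35.15
tool_pos: [435.9, 200.7, 67.1]
tcp_rot: [[-0.076, -0.997, -0.0], [-0.997, 0.076, 0.006], [-0.006, 0.001, -1.0]]
wrist_force: [-1.2, 1.3, 1.6]
width: 0.6
finger_force: 1.0
```

Emit:
{"fn": "apply_moves", "kwargs": {"plan": [[0, -0.2, 0, 0, 0, 0, 0], [0, -0.2, 0, 0, 0, 0, 0], [0, -0.25, 0, 0, 0, 0, 0], [0, -0.25, 0, 0, 0, 0, 0], [0, -0.25, 0, 0, 0, 0, 0], [0, -0.25, 0, 0, 0, 0, 0], [0, -0.15, 0, 0, 0, 0, 0], [0, -0.1, 0, 0, 0, 0, 0]]}}

```text
time: 36.15
tool_pos: [533.9, 192.8, 66.1]
tcp_rot: [[-0.077, -0.997, -0.001], [-0.997, 0.077, 0.005], [-0.005, 0.002, -1.0]]
wrist_force: [-1.1, 1.6, -0.3]
width: 0.5
finger_force: 0.9
```

```bash
cat > s12.py <<'E'
from s4 import *
o=manip.observe();print(np.round(o['tool_pos'],1),np.round(o['wrist_force'],1),o['time'])
D=frame([0,0,-1],[-c_,-s_,0])
a=cloud(snap("top"),np.ones((400,640),bool));u=np.c_[(a[:,0]-706.5)*c_+(a[:,1]-179)*s_,-(a[:,0]-706.5)*s_+(a[:,1]-179)*c_]
k=(a[:,2]>62)&(a[:,2]<76)&(abs(u[:,1])<46)&(abs(u[:,1])>22)&(u[:,0]>-290)&(u[:,0]<-95);print('bar',k.sum(),np.percentile(u[k,0],[2,50,98]) if k.any() else'')
k=(a[:,2]>78)&(a[:,2]<92)&(abs(u[:,1])<110)&(u[:,0]>-240)&(u[:,0]<-85);print('front plate',k.sum(),np.percentile(u[k,0],[2,50,98]) if k.any() else'')
plan([(U(-160,2,66),D,0,2)])
E
python3 s12.py
```

```text
[533.9 192.8  66.1] [-1.1  1.6 -0.3] 36.15
bar 13 [-154.9235387  -130.48669876 -114.37484619]
front plate 55 [-107.03860926 -104.54852866  -86.2825586 ]
[[-0.01, -0.11, 0.0, 0.01, 0.03, 0.0, 0], [-0.01, -0.1, 0.0, 0.0, 0.02, 0.0, 0]]
end [547.1 193.2  66.2] 2
```

Emit:
{"fn": "apply_moves", "kwargs": {"plan": [[0, -0.1, 0, 0, 0, 0, 0], [0, -0.1, 0, 0, 0, 0, 0], [0, -0.05, 0, 0, 0, 0, 0], [0, 0, 0, 0, 0, 0, 0]]}}

```text
time: 36.7
tool_pos: [548.9, 191.9, 66.4]
tcp_rot: [[-0.076, -0.997, -0.001], [-0.997, 0.076, 0.006], [-0.006, 0.001, -1.0]]
wrist_force: [0.2, -0.8, 0.6]
width: 0.4
finger_force: 0.0
```

Emit:
{"fn": "apply_moves", "kwargs": {"plan": [[0, -0.04, 0, 0, 0, 0, 0], [0, -0.03, 0, 0, 0, 0, 0], [0, 0, 0, 0, 0, 0, 0]]}}

```text
time: 37.08
tool_pos: [549.6, 191.7, 66.3]
tcp_rot: [[-0.077, -0.997, -0.006], [-0.997, 0.077, 0.005], [-0.005, 0.006, -1.0]]
wrist_force: [-16.7, 5.8, 10.6]
width: 0.1
finger_force: 9.2
```

Emit:
{"fn": "apply_moves", "kwargs": {"plan": [[0, 0.15, 0, 0, 0, 0, 0], [0, 0.4, 0, 0, 0, 0, 0], [0, 0.4, -0.2, 0, 0, 0, 0], [0, 0, -0.8, 0, 0, 0, 0], [0, 0, -1, 0, 0, 0, 0], [0.6, 0, -0.6, 0, 0, 0, 0], [0.8, 0, 0, 0, 0, 0, 0], [0.8, 0, 0, 0, 0, 0, 0]]}}

```text
time: 38.08
tool_pos: [485.9, 62.4, 222.6]
tcp_rot: [[-0.076, -0.997, 0.001], [-0.997, 0.076, 0.006], [-0.007, -0.001, -1.0]]
wrist_force: [0.9, -0.2, -0.5]
width: 0.7
finger_force: 0.0
```

Emit:
{"fn": "apply_moves", "kwargs": {"plan": [[0.6, 0.3, 0, 0, 0, 0, 0], [0.6, 0.3, 0, 0, 0, 0, 0], [0, 0, 0, 0, 0, 0, 0]]}}

```text
time: 38.45
tool_pos: [443.2, -7.4, 221.7]
tcp_rot: [[-0.079, -0.997, 0.0], [-0.997, 0.079, 0.006], [-0.006, 0.0, -1.0]]
wrist_force: [0.9, 0.3, 0.9]
width: 0.3
finger_force: 0.0
```

```bash
python3 s12.py; python3 - <<'E'
from h import *
S=snap("scene");cv2.imwrite("pics/e.png",cv2.resize(S["frame"][100:400,130:530,::-1],(800,600)))
T=snap("top")
for n in["drill_jig","beech_block","toothed_pulley","bearing","mug","tape_dispenser"]:
    m=manip.masks_of(T,n)
    if m: c=cloud(T,m[0]['region']);print(n,np.percentile(c,[2,50,98],axis=0).round().ravel())
E
```

```text
[443.2  -7.4 221.7] [0.9 0.3 0.9] 38.45
bar 65 [-141.70457885 -136.46954186 -113.69479717]
front plate 177 [-94.20168197 -90.44322452 -86.58234489]
[[-0.69, -0.29, 0.52, 0.0, 0.01, 0.0, 0], [-0.69, -0.29, 0.52, 0.0, 0.01, 0.0, 0], [-0.69, -0.29, 0.52, 0.0, 0.01, 0.0, 0], [-0.69, -0.29, 0.53, 0.0, 0.01, -0.01, 0], [-0.68, -0.29, 0.52, 0.0, 0.02, 0.0, 0]]
end [547.1 193.1  66.1] 5
drill_jig [ 683. -120.    7.  717.  -85.   21.  753.  -50.   41.]
toothed_pulley [569.  92.  17. 612. 192.  71. 623. 280.  90.]
bearing [643. 391.   6. 667. 415.  15. 689. 438.  20.]
mug [ 570. -173.   25.  596. -141.   46.  616.  -88.   95.]
tape_dispenser [403. 340.   9. 429. 409.  50. 457. 504. 101.]
```

View pics/e.png

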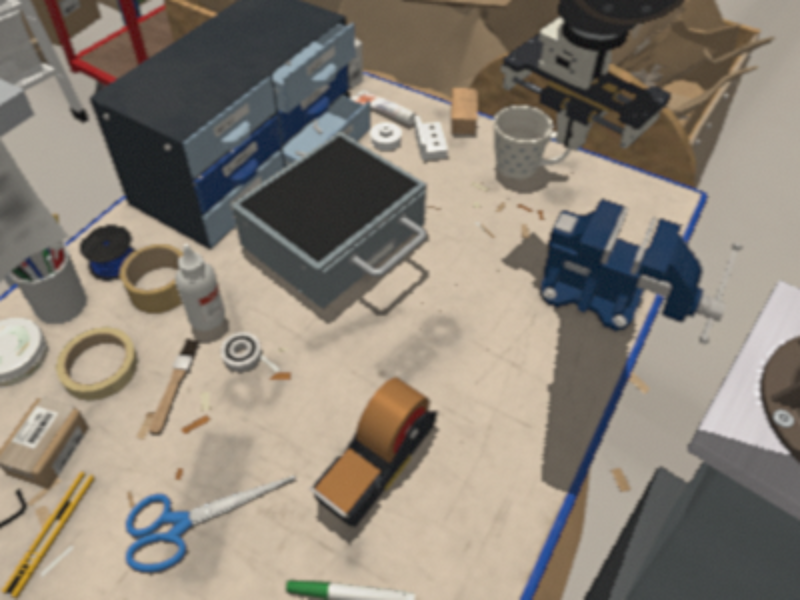

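The drawer is shut with its handle at (390, 245). The dispenser stands upright at (375, 450), left of the path, and the mug is upright at (520, 145). The other things on the bench look unmoved, and the arm is clear of everything.

```bash
python3 -c "
from station import manip
print(manip.job_done())"
```

```text
the job is handed in; nothing more can be done
None
```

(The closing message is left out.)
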